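# Put the hand tools back in their printed trays

### The job

Put the four hand tools lying to the left of the rover away: lay each one, the right way round, in the tray behind the rover that is shaped for it, so that it lies flat on the floor of its pocket (mind that the two screwdrivers differ in length and so do their trays). Leave the remote control and the tape roll where they are.

Things in the scene. Friction and masses are not known exactly. Their poses are not given: they have to be found in the camera images.
- yellow_screwdriver: Slotted screwdriver lying on the bench, 158 mm long, it may roll a little. Origin: middle of its length, on its own axis, 9 mm above what it lies on; the axis (y) rises by 4 degrees to the handle, x level. Yellow handle, 25 mm thick, 27 mm high, from y = 0 to +79 mm; thin blade (6 mm) along -y to y = -79 mm. Balances at y = +35 mm: grip the handle across x at about y = +25 mm. 60 g, varies.
- red_screwdriver: Slotted screwdriver lying on the bench, 132 mm long, it may roll a little. Origin: middle of its length, on its own axis, 7 mm above what it lies on; the axis (y) rises by 4 degrees to the handle, x level. Red handle, 20 mm thick, 21 mm high, from y = -6 to +66 mm; thin blade (4 mm) along -y to y = -66 mm. Balances at y = +28 mm: grip the handle across x at about y = +20 mm. 60 g, varies.
- side_cutters: Small black side cutters lying flat, 103 mm long, 12 mm high, rigid (they do not open). Origin: middle of the length, at the underside; z up. The black grips run along -x and spread to 34 mm across (y) at x = -51 mm; the jaws point along +x, 16 mm across, to x = +51 mm. About 24 mm across y at x = -12 mm, a good place to grip. 70 g, varies.
- tube_cutter: Small red tube cutter lying flat, 84 mm long, 18 to 20 mm high, rigid. Origin: middle of its length, at its underside; z up. Body along -y to y = -42 mm, x from -14 to +14 mm, open as a C on its +x side between y = -26 and -4 mm; round knob, 20 mm across, centred on x = -4 mm, at y = +28 to +42 mm. Solid from x = -14 to +9 mm between y = -4 and +12 mm: grip it there, across x. 130 g, varies.
- yellow_driver_tray: Longest grey printed tray, dark floor, 191 x 60 mm, fixed, for the yellow screwdriver. Rim 13, floor 4 mm above the bench. The rim is cut to floor height right across by a finger notch 58 mm long; origin: underside below the notch's middle, z up. Handle pocket (33 mm wide) on its +y side, blade slot (15 mm) on -y; 171 mm inside. The screwdriver is home, origin at (0, -23, 13) mm, y along y.
- red_driver_tray: grey printed tray, dark floor, 163 x 54 mm, fixed, for the red screwdriver. Rim 13, floor 4 mm above the bench. The rim is cut to floor height right across by a finger notch 58 mm long; origin: underside below the notch's middle, z up. Handle pocket (29 mm wide) on its +y side, blade slot (12 mm) on -y; 143 mm inside. The screwdriver is home, origin at (0, -17, 11) mm, y along y.
- side_cutter_tray: Widest grey printed tray, dark floor, 134 x 68 mm, fixed, for the side cutters. Rim 13, floor 4 mm above the bench. The rim is cut to floor height right across by a finger notch 48 mm long; origin: underside below the notch's middle, z up. Pocket for the grips (44 mm wide) on its -x side, jaw slot (24 to 28 mm) on +x; 114 mm inside. Home: the cutters' origin at (12, 0, 4) mm, axes parallel.
- tube_cutter_tray: Shortest grey printed tray, dark floor, 116 x 62 mm, fixed, for the tube cutter. Rim 13, floor 4 mm above the bench. The rim is cut to floor height right across by a finger notch 48 mm long; origin: underside below the notch's middle, z up. Body pocket (38 mm wide) on its -y side, knob slot (27 mm, centred on x = -4 mm) on +y; 96 mm inside. Home: the cutter's origin at (0, -2, 4) mm, axes parallel.
- remote: Bystander: slim black remote control lying flat, 42 x 112 x 14 mm, loose; leave it alone. Origin: centre of its underside, long side along y.
- tape_roll: Bystander: small roll of dark tape lying flat, 55 mm across, 19 mm high, loose; leave it alone. Origin: centre of its underside.
There are look-alikes about, which are no part of the job. Leave any white look-alike of the side_cutters alone.

How it is judged:
At the end, for the whole second after the job is handed in: Each of the four tools lies at rest on the floor of its own tray's pocket, right way round: origin within 10 mm of home lengthwise and sideways and less than 3.5 mm above it, in line with the tray within 0.15 rad, slope within 3 degrees of home (cutters 4); nothing is held (x of yellow_screwdriver in the frame of yellow_driver_tray between -0.01 and 0.01 m and y of yellow_screwdriver in the frame of yellow_driver_tray between -0.033 and -0.013 m and z of yellow_screwdriver in the frame of yellow_driver_tray below 0.0165 m and angle between the y axis of yellow_screwdriver and the y axis of yellow_driver_tray, either way round below 0.15 rad and angle between yellow_screwdriver's own y axis and vertical between 1.453 and 1.553 rad and linear speed of each of yellow_screwdriver, red_screwdriver, side_cutters, tube_cutter below 0.02 m/s and y of yellow_driver_tray in the frame of yellow_screwdriver above 0 m and x of red_screwdriver in the frame of red_driver_tray between -0.01 and 0.01 m and y of red_screwdriver in the frame of red_driver_tray between -0.027 and -0.007 m and z of red_screwdriver in the frame of red_driver_tray below 0.0148 m and angle between the y axis of red_screwdriver and the y axis of red_driver_tray, either way round below 0.15 rad and angle between red_screwdriver's own y axis and vertical between 1.447 and 1.547 rad and y of red_driver_tray in the frame of red_screwdriver above 0 m and y of side_cutters in the frame of side_cutter_tray between -0.01 and 0.01 m and x of side_cutters in the frame of side_cutter_tray between 0.002 and 0.022 m and z of side_cutters in the frame of side_cutter_tray below 0.0075 m and angle between the x axis of side_cutters and the x axis of side_cutter_tray, either way round below 0.15 rad and angle between each of side_cutters, tube_cutter's own z axis and vertical below 0.07 rad and x of side_cutter_tray in the frame of side_cutters below 0 m and x of tube_cutter in the frame of tube_cutter_tray between -0.01 and 0.01 m and y of tube_cutter in the frame of tube_cutter_tray between -0.012 and 0.008 m and z of tube_cutter in the frame of tube_cutter_tray below 0.0075 m and angle between the y axis of tube_cutter and the y axis of tube_cutter_tray, either way round below 0.15 rad); the robot touches nothing.
It fails at once if the remote control is shifted by more than 25 mm (distance of remote from where it was at the start of the episode above 0.025 m).
It fails at once if the tape roll is shifted by more than 25 mm (distance of tape_roll from where it was at the start of the episode above 0.025 m).
It also fails if it takes over 128 s, if anything falls off the work surface, if the arm or the gripper's body presses on something with over 40 N, if the wrist force passes 120 N, or if a joint passes its speed limit or range.

### The arm

A 7-joint arm with a two-finger parallel gripper is mounted at the origin on a cart in front of the work surface, level with it; the furniture and walls round the work are solid. World frame = base frame: x ahead of the robot, y to its left, z up, the work surface at z = 0. Lengths are in m, angles in rad, forces in N, time in s.
With the tool pointing down it reaches from about 0.4 to 0.85 m from the base axis. Payload 10.4 kg.
Tool frame: the origin (TCP) lies between the finger pads; the fingertips stand 22 mm ahead of it and the grasp point (between the pads) lies 3 mm ahead of it; z points along the fingers, y is the line along which they close (so a half turn about z gives the same grasp; the last joint's range is limited). The gripper opens to 85 mm and grips with 20 to 120 N. Pads are 22 mm wide; open, the fingers measure 114 mm over their backs; the gripper's body (76 mm by 85 mm) begins 54 mm behind the grasp point. The pads swing forward as they close: fully open they stand 13 mm farther back than shut.
Start: joints at [-1.344, 0.332, -0.065, 1.46, 0.022, 1.35, -0.088], TCP at [0.154, 0.606, 0.253] pointing down, gripper open.
Joint ranges: [-2.6, 2.6], [-0.5, 2.12], [-1.47, 1.34], [0.16, 2.42], [-1.27, 4.41], [0.06, 2.06], [-2.6, 2.6]. Speed limits (rad/s): [2.22, 2.22, 2.79, 2.79, 3.14, 3.14, 3.14].

### API

Orientations are given as a unit quaternion [x, y, z, w].
In Python, from workcell import manip, camera, ticket, boxes_of, outline_of gives the robot as it stands.
- The arm moves only by the tool carry_out, never from a script. Its argument "deltas" is a list of rows, each a list of 5 numbers: the shift along the tool's x, y, z as a fraction of full scale, then the turn about the tool's z as a fraction of full scale, then the opening, from -1 (shut) to 1 (fully open), so that 0 is half open. In form: [[tx, ty, tz, spin, gripper], ...]. A call has 1 to 20 rows; each row is the pose to reach, as a shift and turn from the pose commanded when the call began, along the tool's axes at that moment; what a row does not reach only later rows make up. Full scale, the value 1, is 150 mm for a shift and 30 degrees for a turn. A row lasts 1/8 s, in which the tool goes at most 62.5 mm and 10.7 degrees, less where a joint would pass 70% of its speed; a pose out of reach is approached as far as the arm can. A call with a number of a shift or a turn outside -1 to 1 is refused whole. A call with a gripper value outside its range is refused whole. The fingers move at their own pace and stop on an object; "force" is the grip in N (left out, the last holds). Time passes only in rows, so rows that repeat a pose let the fingers close. It gives the time, the measured TCP pose, the force, the opening and the grip force at its end, in the units of the state.
- manip.get_obs(): the state, without advancing time (a new reading comes with each control period).
- camera(name): name is "side" or "top"; returns a dict with "img" (480x640x3 uint8, red, green, blue), "depth" (480x640 float32, m along the optical axis (not along the pixel's ray), 0 where there is no reading), "vertical_fov" (degrees; the focal length in pixels is half the picture's height over the tangent of half this angle, whatever the lens; pixels are square), "cx", "cy" (the principal point, pixels), "k1" (the pictures are not rectified: a ray, as slopes to the right and down, at radius r is drawn at 1 + k1 r^2 times it, then the intrinsics apply), "R" (3x3) and "t" (3): a world point X has camera coordinates R X + t. Camera axes: x right, y down, z forward; pixel columns grow to the right and rows downward; lengths in m; the calibration is good to about 2 mm. A picture is of the moment at which its call begins.
- ticket.hand_in(): hands the job in; it is judged then, once.
Trained networks look in a picture, given as the dict that the camera call returned (one of the last four; its "shot" number tells which), for a name from the list of things; names that differ only in an ending like _2 or _b are one class to them, and where a whole thing is asked for, a point or a joint stands for the part that bears it (a point fixed in the world has none). Each returns a list of dicts, best first, with "conf" (0 to 1); they miss things now and then, are a little off and sometimes report something else, mostly with a low value. They report only what shows in the picture. A call takes as long as a camera call. They do not tell look-alikes from the thing itself.
- boxes_of(query, picture): "position" ([x, y, z] in m, in world coordinates, good to about 4 mm: the middle of the surface that is visible of it).
- outline_of(query, picture): "region" (480x640 bool, what is visible of it).
The state is a dict: "clock": time; "joint_pos": joint angles; "joint_velocities": joint speeds; "tau": joint torques, N m; "position": TCP position; "ee_rot": TCP orientation; "ft_force": force on the tool from outside, world axes, zero at the start; "torque": the same for the moment, N m; "grip_width": opening from 0.0 (shut) to 1.0 (fully open); "grasp_force": force on a finger pad.
Only numpy, scipy, OpenCV 4.12 (cv2) and the standard library are available. Lean on these libraries where they do the work, as an engineer would, in place of code of your own. Each camera call takes 0.05 s, during which the arm holds its last target. There are 200 camera calls.

## Working session

There is one attempt and no reset: what is moved stays moved. The work goes in short steps, Python scripts to look and compute and a tool call to move; the robot and the scene stay as the last step left them, time stands still between calls to the robot, and variables do not carry over. Pictures are saved under pics/ and viewed, at most 17 in all, crops included, and the job is handed in when it is done.

Besides the shell and the picture viewer there is one more tool, called after ">>>" in YAML: its name, and indented under it one key for each argument. carry_out: Moves the arm, as the interface text tells. Its arguments: {"type":"object","properties":{"deltas":{"type":"array","items":{"type":"array","items":{"type":"number"}}},"force":{"type":"number"}},"required":["deltas"]}

```bash
mkdir -p pics; ls; python3 - <<'E'
from workcell import manip, camera, boxes_of
import cv2, numpy as np
o=manip.get_obs(); print({k:np.round(v,3) for k,v in o.items()})
for n in ("top","side"):
    p=camera(n); cv2.imwrite(f"pics/{n}0.png",p["img"][:,:,::-1])
    print(n,p["vertical_fov"],p["cx"],p["cy"],p["k1"],np.round(p["R"],3).tolist(),np.round(p["t"],3))
    for q in "yellow_screwdriver red_screwdriver side_cutters tube_cutter yellow_driver_tray red_driver_tray side_cutter_tray tube_cutter_tray remote tape_roll".split():
        print(q,[(round(b["conf"],2),np.round(b["position"],3).tolist()) for b in boxes_of(q,p)[:3]])
E
```

```text
pics
{'clock': np.float64(0.0), 'joint_pos': array([-1.344,  0.333, -0.065,  1.461,  0.022,  1.35 , -0.089]), 'joint_velocities': array([-0.   , -0.001, -0.   ,  0.   ,  0.001,  0.001,  0.   ]), 'tau': array([-0.0000e+00, -6.2545e+01,  4.9000e-02, -3.9161e+01,  1.6000e-02,
        1.0000e-02, -0.0000e+00]), 'position': array([0.154, 0.605, 0.252]), 'ee_rot': array([ 0.125,  0.992, -0.001, -0.   ]), 'ft_force': array([-1.071, -0.341,  0.604]), 'torque': array([ 0.026,  0.017, -0.027]), 'grasp_force': np.float64(0.0), 'grip_width': np.float64(0.998)}
top 42.80402601411893 326.5450499814631 238.97976112078993 -0.021192173488817183 [[0.265, -0.964, -0.006], [-0.94, -0.257, -0.224], [0.214, 0.064, -0.975]] [-0.011  0.511  1.583]
yellow_screwdriver [(0.54, [0.45, 0.382, 0.02])]
red_screwdriver [(0.63, [0.534, 0.37, 0.012])]
side_cutters [(0.57, [0.304, 0.462, 0.012]), (0.56, [0.663, 0.097, 0.004]), (0.53, [0.597, 0.376, 0.01])]
tube_cutter [(0.48, [0.652, 0.244, 0.016])]
yellow_driver_tray [(0.84, [0.671, -0.278, 0.01]), (0.56, [0.444, 0.55, 0.014])]
red_driver_tray [(0.63, [0.66, -0.144, 
[... 283 characters left out ...]
392286841376057 [[-0.981, -0.194, 0.014], [-0.129, 0.594, -0.794], [0.145, -0.78, -0.608]] [0.499 0.013 1.513]
yellow_screwdriver [(0.63, [0.449, 0.39, 0.014])]
red_screwdriver [(0.5, [0.53, 0.375, 0.016])]
side_cutters [(0.74, [0.592, 0.383, 0.005]), (0.62, [0.304, 0.472, 0.008])]
tube_cutter [(0.61, [0.652, 0.248, 0.014])]
yellow_driver_tray [(0.79, [0.677, -0.273, 0.012])]
red_driver_tray [(0.83, [0.677, -0.141, 0.009]), (0.44, [0.656, -0.022, 0.002])]
side_cutter_tray [(0.76, [0.665, 0.099, 0.009])]
tube_cutter_tray [(0.59, [0.658, -0.022, 0.003])]
remote [(0.93, [0.444, 0.556, 0.014]), (0.56, [0.676, -0.14, 0.01])]
tape_roll [(0.61, [0.535, 0.246, 0.019]), (0.16, [0.665, 0.102, 0.004])]
```

View pics/top0.png

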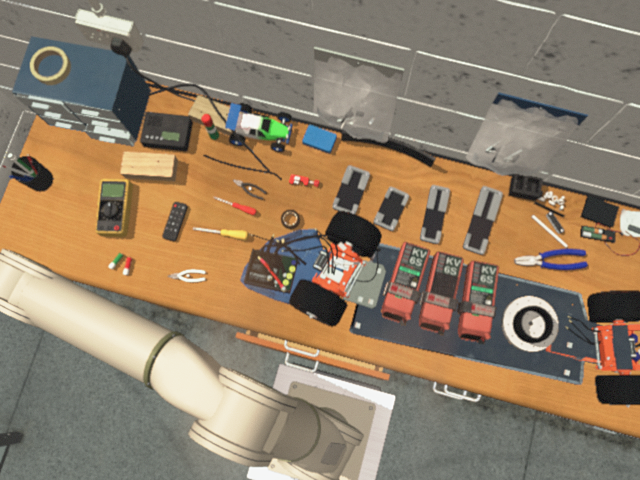

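View pics/side0.png

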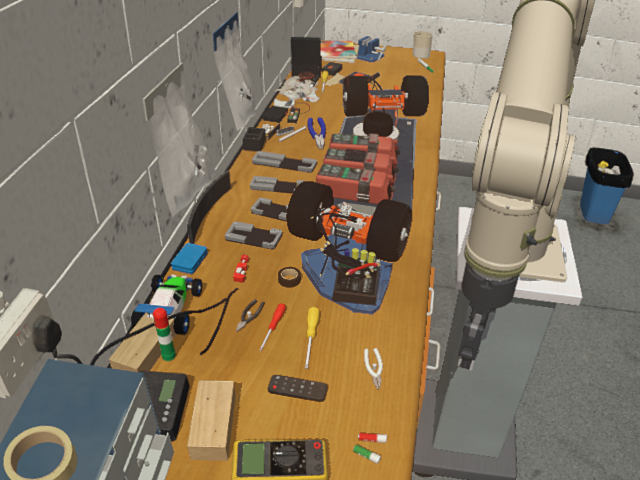

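Top view: the candidates are yellow screwdriver (222,233), red screwdriver (236,206), dark side cutters (252,188) versus the white look-alike (190,275) and blue pliers (552,260), and the red tube cutter (304,181). Trays from left to right: side cutter (350,190), tube (392,207), red (435,213), yellow (483,220). Bystanders are the tape roll (290,218) and the remote (175,220). I'll make orthographic crops and fit the masks.

```bash
cat > h.py <<'E'
import numpy as np, cv2
from workcell import manip, camera, boxes_of, outline_of
def f_of(p): return 240/np.tan(np.radians(p["vertical_fov"])/2)
def proj(p,X):
    c=np.asarray(X)@np.array(p["R"]).T+p["t"]; s=c[...,:2]/c[...,2:]
    s=s*(1+p["k1"]*(s**2).sum(-1,keepdims=True)); return s*f_of(p)+[p["cx"],p["cy"]]
def rays(p,uv):
    s=(np.asarray(uv,float)-[p["cx"],p["cy"]])/f_of(p); d=s.copy()
    for _ in range(8): d=s/(1+p["k1"]*(d**2).sum(-1,keepdims=True))
    return np.concatenate([d,np.ones_like(d[...,:1])],-1)
def cloud(p,mask):
    v,u=np.nonzero(mask&(p["depth"]>0)); r=rays(p,np.stack([u,v],-1))*p["depth"][v,u][:,None]
    return (r-p["t"])@np.array(p["R"]), p["img"][v,u]
def ortho(p,x0,x1,y0,y1,z,s,im=None):  # up = +x, left = +y, s px per mm
    xs=np.arange(x1,x0,-.001/s); ys=np.arange(y1,y0,-.001/s)
    Y,X=np.meshgrid(ys,xs); m=proj(p,np.stack([X,Y,0*X+z],-1)).astype(np.float32)
    return cv2.remap(p["img"] if im is None else im,m[...,0],m[...,1],cv2.INTER_CUBIC)
E
python3 - <<'E'
from h import *
ps={n:camera(n) for n in("top","side")}
a=[ortho(ps[n],.54,.76,-.37,.16,.008,1.5) for n in ps]
b=[ortho(ps[n],.40,.72,.2,.46,.008,1.5) for n in ps]
cv2.imwrite("pics/trays.png",np.vstack([x[:290,:795] for x in a])[:,:,::-1]); cv2.imwrite("pics/tools.png",np.hstack(b)[:,:,::-1])
Q="yellow_screwdriver red_screwdriver side_cutters tube_cutter yellow_driver_tray red_driver_tray side_cutter_tray tube_cutter_tray".split()
for q in Q:
  for n,p in ps.items():
    for o in outline_of(q,p)[:2]:
        P,_=cloud(p,o["region"]); P=P[(P[:,2]>.003)]
        if len(P)<10: continue
        c=P[:,:2]; r=cv2.minAreaRect((c*1000).astype(np.float32))
        w,V=np.linalg.eigh(np.cov((c-c.mean(0)).T)); d=V[:,1]
        print(q,n,round(o["conf"],2),"n",len(P),"mean",np.round(c.mean(0),4),"rect",np.round(r[0],1),np.round(r[1],1),round(r[2],1),"pca deg",round(np.degrees(np.arctan2(d[1],d[0])),1),"z",np.round(np.percentile(P[:,2],[5,95]),3))
E
```

```text
yellow_screwdriver top 0.77 n 209 mean [0.4514 0.3763] rect [450.1 382.2] [23.3 84. ] 7.9 pca deg 94.1 z [0.01 0.03]
yellow_screwdriver top 0.57 n 194 mean [0.6508 0.2404] rect [653.4 234.6] [28.9 84. ] 8.0 pca deg 95.2 z [0.007 0.024]
yellow_screwdriver side 0.83 n 398 mean [0.4477 0.397 ] rect [448. 419.] [ 24.4 153.1] 3.8 pca deg 95.4 z [0.004 0.025]
yellow_screwdriver side 0.64 n 1064 mean [0.4411 0.5551] rect [442.2 552.5] [110.5  45.7] 1.1 pca deg 179.5 z [0.006 0.014]
red_screwdriver top 0.48 n 128 mean [0.5294 0.3713] rect [530.8 374.2] [70.2 18.3] 83.8 pca deg 83.8 z [0.007 0.023]
red_screwdriver side 0.77 n 229 mean [0.5275 0.3771] rect [530.2 404.2] [132.8  20.3] 86.3 pca deg 82.6 z [0.006 0.02 ]
side_cutters top 0.73 n 146 mean [0.3102 0.4684] rect [309.8 469.9] [32.4 87.9] 11.9 pca deg 107.7 z [0.004 0.015]
side_cutters top 0.7 n 123 mean [0.5911 0.3776] rect [588.8 376.8] [92.4 30.8] 84.2 pca deg 80.6 z [0.004 0.015]
side_cutters side 0.72 n 202 mean [0.5878 0.379 ] rect [590.7 379.3] [91.8 33.4] 72.0 pca deg 76.0 z [0.004 0.011]
side_cutters side 0.52 n 224 mean [0.305
[... 715 characters left out ...]
0.6571 -0.143 ] rect [ 653.6 -143.4] [166.8  58.2] 3.5 pca deg -178.3 z [0.003 0.017]
red_driver_tray side 0.56 n 427 mean [ 0.6794 -0.1388] rect [ 664.4 -140.2] [140.4  64.3] 2.3 pca deg -173.6 z [0.004 0.015]
side_cutter_tray top 0.95 n 769 mean [0.666  0.1002] rect [661.3  99.6] [ 68.8 134.3] 84.0 pca deg 172.0 z [0.004 0.017]
side_cutter_tray side 0.81 n 684 mean [0.6616 0.1033] rect [659.  101.6] [ 76.  136.8] 84.8 pca deg 173.6 z [0.003 0.014]
tube_cutter_tray top 0.95 n 643 mean [ 0.6371 -0.0215] rect [638.6 -21.4] [ 62.2 116.8] 80.6 pca deg 170.0 z [0.004 0.017]
tube_cutter_tray side 0.86 n 338 mean [ 0.6531 -0.0193] rect [616.3  10.3] [ 86.1 198.2] 48.4 pca deg 146.2 z [0.003 0.014]
```

View pics/trays.png

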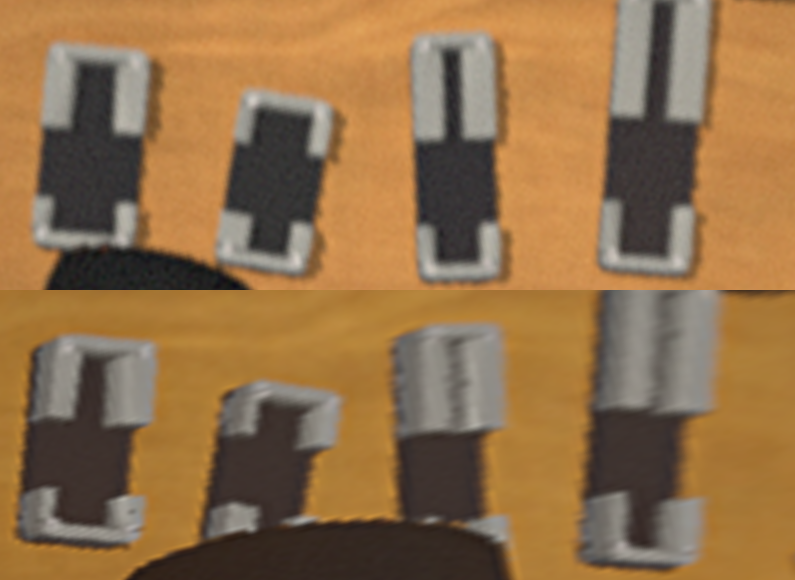

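View pics/tools.png

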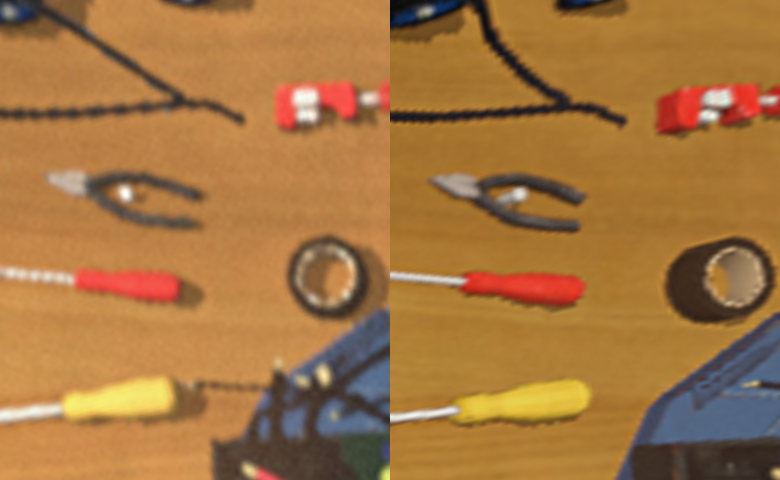

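Trays (top ortho): the narrow slots of the two driver trays and the jaw slot point away from the robot. In the tube tray the body pocket is at the far end. Tools: blades and jaws point left (+y world), the tube cutter's knob points right, and the dark cutters (not the white pair) are at (125,195) in the crop. Next I'll refine by silhouette fitting and check obstacle heights near the trays.

```bash
cat > fit.py <<'E'
from h import *
from scipy.optimize import minimize
S=4
def box(x0,x1,y0,y1,z0,z1): return np.array([[x,y,z] for x in(x0,x1) for y in(y0,y1) for z in(z0,z1)])/1000
def cyl(r,y0,y1): 
    a=np.linspace(0,2*np.pi,24); return np.array([[r*np.cos(t),y,r*np.sin(t)] for t in a for y in(y0,y1)])/1000
def pris(pts,h): return np.array([[x,y,z] for x,y in pts for z in(0,h)])/1000
def tilt(P,z):
    c,s=np.cos(np.radians(4)),np.sin(np.radians(4)); return P@np.array([[1,0,0],[0,c,-s],[0,s,c]]).T+[0,0,z]
M={"yellow_screwdriver":[tilt(cyl(12.8,1,79),.009)],"red_screwdriver":[tilt(cyl(10.2,-6,66),.007)],
"side_cutters":[pris([(-51,17),(-51,-17),(-12,12),(-12,-12),(15,8),(15,-8),(51,2),(51,-2)],11)],
"tube_cutter":[box(-14,14,-42,12,0,19),box(-10,3,10,30,3,16),tilt(cyl(0,0,1),0)*0+0][:2]+[box(-14,6,28,42,0,19)],
"yellow_driver_tray":[box(-30,30,-95.5,95.5,0,13)],"red_driver_tray":[box(-27,27,-81.5,81.5,0,13)],
"side_cutter_tray":[box(-67,67,-34,34,0,13)],"tube_cutter_tray":[box(-31,31,-58,58,0,13)]}
def render(p,parts,q):
    a=q[2]; R=np.array([[np.cos(a),-np.sin(a),0],[np.sin(a),np.cos(a),0],[0,0,1]]); im=np.zeros((480*S,640*S),np.uint8)
    for P in parts:
        uv=((proj(p,P@R.T+[q[0],q[1],0])+.5)*S*16).astype(np.int32)
        cv2.fillConvexPoly(im,cv2.convexHull(uv),1,shift=4)
    return im
def fit(name,views,q0):
    ms=[(p,cv2.resize(m.astype(np.uint8),None,fx=S,fy=S,interpolation=cv2.INTER_NEAREST)) for p,m in views]
    def cost(v):
        q=[q0[0]+v[0]/1000,q0[1]+v[1]/1000,q0[2]+v[2]/100]; c=0
        for p,m in ms:
            r=render(p,M[name],q); c-= (r&m).sum()/((r|m).sum())
        return c/len(ms)
    b=minimize(cost,[0,0,0],method="Nelder-Mead",options=dict(initial_simplex=[[-4,-4,-4],[5,0,0],[0,5,0],[0,0,7]],maxiter=90))
    return np.array([q0[0]+b.x[0]/1000,q0[1]+b.x[1]/1000,q0[2]+b.x[2]/100]),-b.fun
def hsv(p): return cv2.cvtColor(p["img"],cv2.COLOR_RGB2HSV).astype(int)
def near(p,m,q,r):
    P=proj(p,np.array([q[0],q[1],.01])); v,u=np.mgrid[:480,:640]; return m&(np.hypot(u-P[0],v-P[1])<r)
E
cat > run.py <<'E'
from fit import *
import sys
D=np.radians
G={"yellow_screwdriver":(.449,.419,D(-85)),"red_screwdriver":(.530,.404,D(-97)),"side_cutters":(.590,.378,D(77)),"tube_cutter":(.6515,.237,D(-83)),
"yellow_driver_tray":(.673,-.275,D(175)),"red_driver_tray":(.654,-.143,D(182)),"side_cutter_tray":(.661,.1,D(-6)),"tube_cutter_tray":(.6386,-.0214,D(170.6))}
ps={n:camera(n) for n in("top","side")}
for k,q0 in G.items():
    vs={}
    for n,p in ps.items():
        if n=="side" and k in("red_driver_tray","tube_cutter_tray"): continue
        if "screwdriver" in k:
            H=hsv(p); hh=H[...,0]; m=(H[...,1]>150)&(H[...,2]>90)&((hh>20)&(hh<35) if "yel" in k else (hh<6)|(hh>174))
            m=near(p,m,q0,45); nn,l,st,_=cv2.connectedComponentsWithStats(m.astype(np.uint8)); m=l==1+np.argmax(st[1:,4])
        else:
            c=[o["region"] for o in outline_of(k,p)]; t=proj(p,np.array([q0[0],q0[1],.01])); 
            c=[o for o in c if np.hypot(*(np.argwhere(o).mean(0)[::-1]-t))<15]
            if not c: print(k,n,"no mask"); continue
            m=c[0]
            if k=="side_cutters":
                h=cv2.convexHull(np.argwhere(m)[:,::-1].astype(np.int32)); m=np.zeros((480,640),np.uint8); cv2.fillConvexPoly(m,h,1)
        vs[n]=(p,m)
    for s in (["top"],["side"],["top","side"]):
        if all(n in vs for n in s):
            q,i=fit(k,[vs[n] for n in s],q0); print(k,s,np.round(q[:2]*1000,1),round(np.degrees(q[2]),1),"iou",round(i,2))
for n,p in ps.items():
    P,_=cloud(p,p["depth"]>0); 
    for y0 in np.arange(-.36,.44,.04):
        c=P[(P[:,1]>y0)&(P[:,1]<y0+.04)&(P[:,2]>.05)&(P[:,0]>.35)&(P[:,0]<.80)]
        if len(c): i=[round(c[(c[:,0]>a)&(c[:,0]<a+.05),2].max(initial=0)*1000) for a in np.arange(.35,.8,.05)]; print(n,round(y0,2),i,"xmax<.7",c[c[:,0]<.7,0].max(initial=0).round(3))
E
python3 run.py
```

```text
yellow_screwdriver ['top'] [445. 415.] -87.3 iou -0.0
yellow_screwdriver ['side'] [416.6 354.2] -82.9 iou 0.23
yellow_screwdriver ['top', 'side'] [416.7 356.7] -84.1 iou 0.13
red_screwdriver ['top'] [526.4 397.5] -96.4 iou 0.11
red_screwdriver ['side'] [527.3 340. ] -2.0 iou 0.68
red_screwdriver ['top', 'side'] [509.7 357.5] -96.7 iou 0.18
side_cutters ['top'] [594.2 398.2] 80.2 iou 0.64
side_cutters ['side'] [592.5 386. ] 77.3 iou 0.81
side_cutters ['top', 'side'] [592.8 387.6] 78.9 iou 0.7
tube_cutter ['top'] [650.9 235.1] -177.4 iou 0.65
tube_cutter ['side'] [650.6 239.2] 6.3 iou 0.69
tube_cutter ['top', 'side'] [669.4 268.4] -68.1 iou 0.25
yellow_driver_tray ['top'] [ 673.4 -275.3] 264.8 iou 0.96
yellow_driver_tray ['side'] [ 671.8 -275. ] 84.9 iou 0.91
yellow_driver_tray ['top', 'side'] [ 672.7 -275.2] 84.6 iou 0.93
red_driver_tray ['top'] [ 656.5 -142.2] 91.6 iou 0.93
side_cutter_tray ['top'] [661.9 100.2] -5.0 iou 0.92
side_cutter_tray ['side'] [660.3 100.4] -4.9 iou 0.9
side_cutter_tray ['top', 'side'] [661.  100.5] -5.0 iou 0.91
tube_cutter_tray ['top'] [638.5 -21.6] 260.2 i
[... 1611 characters left out ...]

side -0.08 [101, 103, 98, 98, 0, 0, 0, 0, 66] xmax<.7 0.534
side -0.04 [0, 0, 71, 0, 0, 0, 0, 0, 67] xmax<.7 0.475
side -0.0 [65, 96, 139, 143, 0, 0, 0, 0, 0] xmax<.7 0.549
side 0.04 [88, 106, 147, 149, 142, 0, 0, 0, 288] xmax<.7 0.563
side 0.08 [144, 107, 144, 145, 139, 0, 0, 0, 339] xmax<.7 0.571
side 0.12 [140, 115, 125, 118, 106, 0, 0, 207, 324] xmax<.7 0.566
side 0.16 [106, 116, 125, 0, 0, 0, 0, 0, 333] xmax<.7 0.498
side 0.2 [81, 117, 114, 0, 0, 0, 0, 0, 282] xmax<.7 0.462
side 0.24 [94, 119, 119, 0, 0, 0, 0, 0, 196] xmax<.7 0.458
side 0.28 [80, 98, 0, 0, 0, 0, 0, 0, 0] xmax<.7 0.447
side 0.36 [0, 0, 0, 0, 0, 0, 0, 62, 64] xmax<.7 0.0
side 0.4 [0, 0, 0, 0, 0, 0, 0, 64, 67] xmax<.7 0.0
```

```bash
cat > run2.py <<'E'
from fit import *
D=np.radians
G={"yellow_screwdriver":(.449,.419,D(-175)),"red_screwdriver":(.530,.404,D(-187)),"side_cutters":(.590,.378,D(77)),"tube_cutter":(.6515,.237,D(-173)),"red_driver_tray":(.654,-.143,D(92))}
ps={n:camera(n) for n in("top","side")}; F={}
for k,q0 in G.items():
    vs={}
    for n,p in ps.items():
        if n=="side" and k in("red_driver_tray",): continue
        H=hsv(p); hh=H[...,0]; red=(hh<7)|(hh>173)
        if k=="side_cutters":
            m=near(p,(H[...,1]<110)&(H[...,2]<200),q0,24)
        elif k=="red_driver_tray": m=[o["region"] for o in outline_of(k,p)][0]
        else: m=near(p,(H[...,1]>130)&(H[...,2]>90)&((hh>20)&(hh<35) if "yel" in k else red),q0,45)
        nn,l,st,_=cv2.connectedComponentsWithStats(m.astype(np.uint8)); m=l==1+np.argmax(st[1:,4])
        if k in("side_cutters","tube_cutter"):
            h=cv2.convexHull(np.argwhere(m)[:,::-1].astype(np.int32)); m=np.zeros((480,640),np.uint8); cv2.fillConvexPoly(m,h,1)
        vs[n]=(p,m)
    if k=="tube_cutter": M[k]=[np.vstack(M[k])]
    for s in (["top"],["side"],["top","side"]):
        if all(n in vs for n in s):
            q,i=fit(k,[vs[n] for n in s],q0); print(k,s,np.round(q[:2]*1000,1),round(np.degrees(q[2]),1),"iou",round(i,2)); F[k]=q
out=[]
for n,p in ps.items():
    im=cv2.resize(p["img"],None,fx=S,fy=S,interpolation=cv2.INTER_CUBIC)
    for k,q in F.items():
        c,_=cv2.findContours(render(p,M[k],q),cv2.RETR_EXTERNAL,cv2.CHAIN_APPROX_NONE); cv2.drawContours(im,c,-1,(0,255,255),1)
    c=proj(p,np.array([.55,.36,.01]))*S; u,v=c.astype(int); out.append(im[v-290:v+290,u-195:u+260] if n=="top" else im[v-290:v+290,u-200:u+140])
cv2.imwrite("pics/fit.png",np.hstack(out)[:,:800,::-1])
for n,p in ps.items():
    P,_=cloud(p,p["depth"]>0); c=P[(P[:,1]>.0)&(P[:,1]<.2)&(P[:,0]>.68)&(P[:,0]<.76)&(P[:,2]>.05)]; print(n,np.round(c[c[:,0].argsort()][:8],3).tolist())
E
python3 run2.py
```

```text
yellow_screwdriver ['top'] [451.5 420.5] -174.6 iou 0.55
yellow_screwdriver ['side'] [442.9 411.1] -168.7 iou 0.71
yellow_screwdriver ['top', 'side'] [447.  420.7] -173.9 iou 0.61
red_screwdriver ['top'] [535.  404.2] -187.5 iou 0.66
red_screwdriver ['side'] [529.5 403.4] -182.7 iou 0.64
red_screwdriver ['top', 'side'] [531.8 403.6] -184.5 iou 0.64
side_cutters ['top'] [592.8 385.2] 77.9 iou 0.84
side_cutters ['side'] [592.6 383.8] 75.8 iou 0.84
side_cutters ['top', 'side'] [592.7 384.7] 77.8 iou 0.84
tube_cutter ['top'] [652.2 229.8] -160.9 iou 0.2
tube_cutter ['side'] [649.  230.9] -173.5 iou 0.76
tube_cutter ['top', 'side'] [649.1 231. ] -173.6 iou 0.48
red_driver_tray ['top'] [ 655.4 -142.5] 91.1 iou 0.93
top [[0.749, 0.156, 0.21], [0.75, 0.153, 0.21], [0.751, 0.156, 0.213], [0.752, 0.121, 0.173], [0.752, 0.123, 0.164], [0.753, 0.154, 0.21], [0.753, 0.151, 0.205], [0.753, 0.121, 0.178]]
side [[0.748, 0.16, 0.209], [0.751, 0.155, 0.208], [0.751, 0.156, 0.203], [0.751, 0.155, 0.2], [0.752, 0.122, 0.166], [0.752, 0.159, 0.207], [0.752, 0.129, 0.165], [0.752, 0.127, 0.172]]
```

View pics/fit.png

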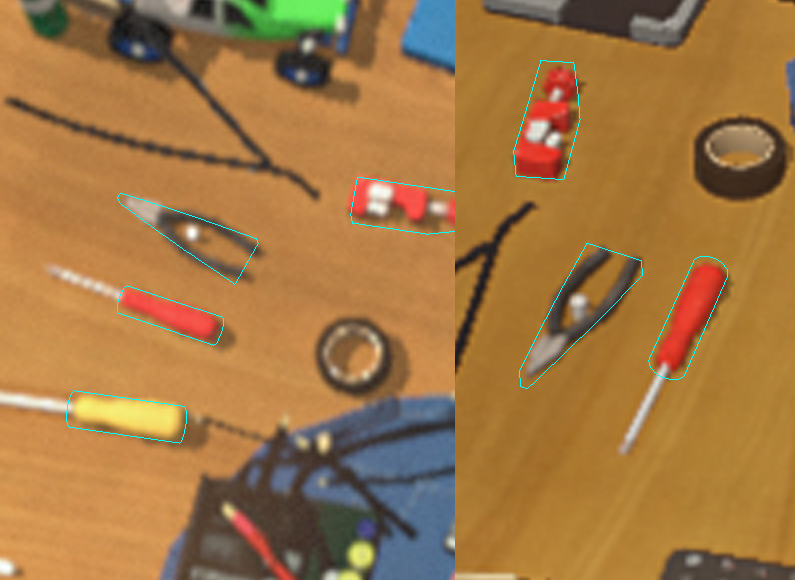

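Fits agree with the outlines in both views (cutters' nose at the tip, tube cutter knob to the right). The yellow, red, cutter and tube outlines all sit on the tools I meant to pick. I'll write a small planner that converts target poses into move units.

```bash
cat > plan.py <<'E'
# usage: plan.py x y z ang [x y z ang ...] : mm, deg (world angle of closing line); prints calls (tx,ty,tz,spin)
import sys, numpy as np
from workcell import manip
o=manip.get_obs(); qx,qy,qz,qw=o["ee_rot"]
a=np.arctan2(qy*qy-qx*qx,2*qx*qy); c=np.array(o["position"])*1000   # world angle of tool y
print("now",np.round(c,1),"ang",round(np.degrees(a),1),"grip",round(float(o["grip_width"]),3),"gf",round(float(o["grasp_force"]),1),"ft",np.round(o["ft_force"],1),"t",round(float(o["clock"]),1),"tilt",np.round([qz,qw],3))
v=np.array(sys.argv[1:],float).reshape(-1,4)
for t in v:
    D=t[:3]-c; da=(t[3]-np.degrees(a)+90)%180-90   # nearest half-turn
    if len(sys.argv)>1 and abs(t[3])>300: da=t[3]-np.sign(t[3])*1000-np.degrees(a) # exact: pass 1000+ang
    n=1
    while True:
        out=[];aa=a
        for i in range(n):
            y=np.array([np.cos(aa),np.sin(aa)]); x=np.array([y[1]*-1,y[0]])  # tool x = y rotated +90 (z down)
            s=np.array([D[:2]@x/n,D[:2]@y/n,-D[2]/n])/150; out.append(np.round([*s,-da/n/30],3)); aa+=np.radians(da/n)
        if np.abs(out).max()<=1: break
        n+=1
    for r in out: print("  ",r.tolist())
    print("  -> ",t); c=t[:3].copy(); a=aa
E
python3 - <<'E'
from workcell import manip
from scipy.spatial.transform import Rotation as R
print(R.from_quat(manip.get_obs()["ee_rot"]).as_matrix().round(3))
E
python3 plan.py 450.6 395.6 200 6 450.6 395.6 26 6
```

```text
[[-0.969  0.247 -0.   ]
 [ 0.247  0.969  0.   ]
 [ 0.     0.    -1.   ]]
now [154.5 605.6 253.3] ang 75.7 grip 1.004 gf 0.0 ft [0.9 0.6 0.3] t 2.8 tilt [ 0. -0.]
   [-0.753, -0.29, 0.119, 0.774]
   [-0.806, 0.031, 0.119, 0.774]
   [-0.729, 0.346, 0.119, 0.774]
  ->  [450.6 395.6 200.    6. ]
   [0.0, 0.0, 0.58, -0.0]
   [0.0, 0.0, 0.58, -0.0]
  ->  [450.6 395.6  26.    6. ]
```

>>> carry_out:
  deltas:
    - [-0.38, -0.145, 0.06, 0.39, 0.1]
    - [-0.753, -0.29, 0.119, 0.774, 0.1]
    - [-0.753, -0.29, 0.119, 0.774, 0.1]
    - [-0.753, -0.29, 0.119, 0.774, 0.1]
  force: 40

```text
clock: 3.25
position: [0.2527, 0.5359, 0.2357]
ee_rot: [0.321, 0.947, 0.0, -0.0]
ft_force: [-0.4, 0.1, -0.1]
grip_width: 0.551
grasp_force: 0.0
```

>>> carry_out:
  deltas:
    - [-0.4, 0.015, 0.06, 0.39, 0.1]
    - [-0.806, 0.031, 0.119, 0.774, 0.1]
    - [-0.806, 0.031, 0.119, 0.774, 0.1]
    - [-0.806, 0.031, 0.119, 0.774, 0.1]

```text
clock: 3.75
position: [0.3503, 0.4671, 0.2177]
ee_rot: [0.504, 0.864, 0.0, -0.0]
ft_force: [-0.0, 0.4, -0.1]
grip_width: 0.551
grasp_force: 0.0
```

>>> carry_out:
  deltas:
    - [-0.365, 0.173, 0.06, 0.39, 0.1]
    - [-0.729, 0.346, 0.119, 0.774, 0.1]
    - [-0.729, 0.346, 0.119, 0.774, 0.1]
    - [-0.729, 0.346, 0.119, 0.774, 0.1]
    - [-0.729, 0.346, 0.119, 0.774, 0.1]

```text
clock: 4.38
position: [0.4487, 0.3978, 0.2]
ee_rot: [0.667, 0.745, 0.0, -0.001]
ft_force: [1.0, 0.3, 0.3]
grip_width: 0.552
grasp_force: 0.0
```

```bash
python3 plan.py 450.6 395.6 60 6 450.6 395.6 26 6
```

```text
now [448.7 397.8 200. ] ang 6.4 grip 0.552 gf 0.0 ft [1.  0.3 0.3] t 4.4 tilt [ 0.    -0.001]
   [-0.016, 0.011, 0.933, 0.012]
  ->  [450.6 395.6  60.    6. ]
   [0.0, 0.0, 0.227, -0.0]
  ->  [450.6 395.6  26.    6. ]
```

>>> carry_out:
  deltas:
    - [-0.01, 0.01, 0.4, 0.012, 0.1]
    - [-0.016, 0.011, 0.8, 0.012, 0.1]
    - [-0.016, 0.011, 0.95, 0.012, 0.1]
    - [-0.016, 0.011, 0.95, 0.012, 0.1]

```text
clock: 4.88
position: [0.4505, 0.3938, 0.0558]
ee_rot: [0.67, 0.742, -0.002, -0.0]
ft_force: [-0.5, -0.6, 0.0]
grip_width: 0.548
grasp_force: 0.0
```

>>> carry_out:
  deltas:
    - [0, 0, 0.11, 0, 0.1]
    - [0, 0, 0.217, 0, 0.1]
    - [0, 0, 0.217, 0, 0.1]
    - [0, 0, 0.217, 0, -1]
    - [0, 0, 0.217, 0, -1]
    - [0, 0, 0.217, 0, -1]
    - [0, 0, 0.217, 0, -1]
    - [0, 0, 0.217, 0, -1]

```text
clock: 5.88
position: [0.4529, 0.3936, 0.0254]
ee_rot: [0.671, 0.741, 0.001, -0.0]
ft_force: [-0.8, -0.5, 6.0]
grip_width: 0.235
grasp_force: 39.3
```

>>> carry_out:
  deltas:
    - [0, 0, -0.3, 0, -1]
    - [0, 0, -0.6, 0, -1]
    - [0, 0, -0.9, 0, -1]
    - [0, 0, -0.9, 0, -1]

```text
clock: 6.38
position: [0.454, 0.3947, 0.1635]
ee_rot: [0.671, 0.741, 0.003, -0.0]
ft_force: [0.3, 1.4, -0.8]
grip_width: 0.234
grasp_force: 39.4
```

>>> carry_out:
  deltas:
    - [0, 0, -0.3, 0, -1]
    - [0, 0, -0.6, 0, -1]
    - [0, 0, -0.6, 0, -1]
    - [0, 0, -0.6, 0, -1]

```text
clock: 6.88
position: [0.452, 0.3931, 0.2482]
ee_rot: [0.671, 0.741, -0.001, -0.0]
ft_force: [-0.3, -0.4, -1.6]
grip_width: 0.231
grasp_force: 39.4
```

```bash
python3 plan.py 646 -273 250 904.9; python3 - <<'E'
from h import *
p=camera("side"); cv2.imwrite("pics/held1.png",cv2.resize(p["img"][200:420,200:420],None,fx=2.5,fy=2.5)[:,:,::-1])
E
```

```text
now [452.  393.1 248.2] ang 5.7 grip 0.231 gf 39.4 ft [-0.3 -0.4 -1.6] t 6.9 tilt [-0.001 -0.   ]
   [-0.909, 0.17, -0.002, 0.672]
   [-0.795, 0.472, -0.002, 0.672]
   [-0.584, 0.718, -0.002, 0.672]
   [-0.301, 0.875, -0.002, 0.672]
   [0.019, 0.925, -0.002, 0.672]
  ->  [ 646.  -273.   250.   904.9]
```

View pics/held1.png

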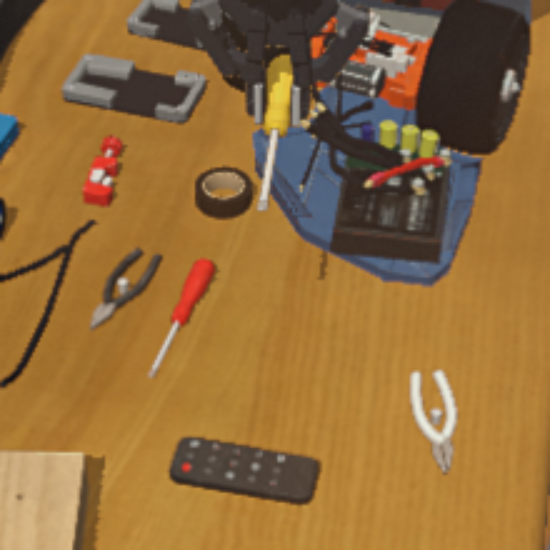

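The yellow screwdriver is held in the pads with the blade pointing toward the camera (about (265,205) in the crop). Next I carry it to the tray.

>>> carry_out:
  deltas:
    - [-0.45, 0.085, 0, 0.33, -1]
    - [-0.909, 0.17, -0.002, 0.672, -1]
    - [-0.909, 0.17, -0.002, 0.672, -1]
    - [-0.909, 0.17, -0.002, 0.672, -1]

```text
clock: 7.42
position: [0.4911, 0.2595, 0.249]
ee_rot: [0.791, 0.612, -0.001, -0.0]
ft_force: [-0.8, 0.3, -1.4]
grip_width: 0.232
grasp_force: 39.4
```

>>> carry_out:
  deltas:
    - [-0.4, 0.235, 0, 0.33, -1]
    - [-0.795, 0.472, -0.002, 0.672, -1]
    - [-0.795, 0.472, -0.002, 0.672, -1]
    - [-0.795, 0.472, -0.002, 0.672, -1]

```text
clock: 7.92
position: [0.5298, 0.1283, 0.2498]
ee_rot: [0.885, 0.466, -0.0, -0.0]
ft_force: [0.4, 0.3, -0.5]
grip_width: 0.231
grasp_force: 39.4
```

>>> carry_out:
  deltas:
    - [-0.29, 0.36, 0, 0.33, -1]
    - [-0.584, 0.718, -0.002, 0.672, -1]
    - [-0.584, 0.718, -0.002, 0.672, -1]
    - [-0.584, 0.718, -0.002, 0.672, -1]

```text
clock: 8.43
position: [0.569, -0.0043, 0.25]
ee_rot: [0.953, 0.304, -0.0, -0.0]
ft_force: [-0.4, 1.1, -0.4]
grip_width: 0.234
grasp_force: 39.5
```

>>> carry_out:
  deltas:
    - [-0.15, 0.435, 0, 0.33, -1]
    - [-0.301, 0.875, -0.002, 0.672, -1]
    - [-0.301, 0.875, -0.002, 0.672, -1]
    - [-0.301, 0.875, -0.002, 0.672, -1]

```text
clock: 8.93
position: [0.6081, -0.1373, 0.2501]
ee_rot: [0.991, 0.133, -0.0, -0.001]
ft_force: [0.2, 1.3, -1.2]
grip_width: 0.235
grasp_force: 39.5
```

>>> carry_out:
  deltas:
    - [0.01, 0.46, 0, 0.33, -1]
    - [0.019, 0.925, -0.002, 0.672, -1]
    - [0.019, 0.925, -0.002, 0.672, -1]
    - [0.019, 0.925, -0.002, 0.672, -1]
    - [0.019, 0.925, -0.002, 0.672, -1]

```text
clock: 9.55
position: [0.6473, -0.2693, 0.2512]
ee_rot: [0.999, -0.042, 0.0, -0.001]
ft_force: [-0.2, -0.8, -0.7]
grip_width: 0.233
grasp_force: 39.6
```

```bash
python3 plan.py 646 -273 120 904.9 646 -273 30 904.9
```

```text
now [ 647.3 -269.3  251.2] ang -94.8 grip 0.233 gf 39.6 ft [-0.2 -0.8 -0.7] t 9.6 tilt [ 0.    -0.001]
   [-0.006, 0.025, 0.875, 0.008]
  ->  [ 646.  -273.   120.   904.9]
   [0.0, 0.0, 0.6, -0.0]
  ->  [ 646.  -273.    30.   904.9]
```

>>> carry_out:
  deltas:
    - [-0.006, 0.025, 0.4, 0.008, -1]
    - [-0.006, 0.025, 0.8, 0.008, -1]
    - [-0.006, 0.025, 1, 0.008, -1]
    - [-0.006, 0.025, 1, 0.008, -1]

```text
clock: 10.05
position: [0.6446, -0.2731, 0.0992]
ee_rot: [0.999, -0.045, -0.002, -0.001]
ft_force: [-0.4, -0.1, 0.2]
grip_width: 0.233
grasp_force: 39.6
```

>>> carry_out:
  deltas:
    - [0, 0, 0.15, 0, -1]
    - [0, 0, 0.3, 0, -1]
    - [0, 0, 0.3, 0, -1]
    - [0, 0, 0.3, 0, -1]
    - [0, 0, 0.3, 0, -1]

```text
clock: 10.68
position: [0.6455, -0.2769, 0.0571]
ee_rot: [0.999, -0.047, 0.001, 0.0]
ft_force: [-0.1, 0.1, -0.6]
grip_width: 0.233
grasp_force: 39.6
```

```bash
python3 plan.py 646 -273 30 904.9; python3 - <<'E'
from h import *
a=[ortho(camera(n),.56,.80,-.37,-.17,.03,2) for n in("top","side")]
cv2.imwrite("pics/hov1.png",np.hstack([x[:480,:400] for x in a])[:,:,::-1])
E
```

```text
now [ 645.5 -276.9   57.1] ang -95.4 grip 0.233 gf 39.6 ft [-0.1  0.1 -0.6] t 10.7 tilt [0.001 0.   ]
   [0.001, -0.026, 0.181, -0.009]
  ->  [ 646.  -273.    30.   904.9]
```

View pics/hov1.png

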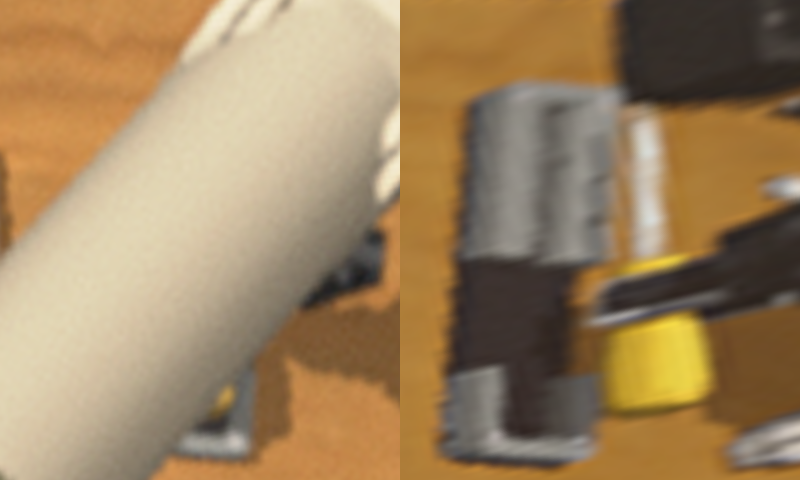

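>>> carry_out:
  deltas:
    - [0, -0.026, 0, 0, -1]
    - [0, -0.026, 0.05, 0, -1]
    - [0, -0.026, 0.1, 0, -1]
    - [0, -0.026, 0.14, 0, -1]
    - [0, -0.026, 0.18, 0, -1]
    - [0, -0.026, 0.18, 0, -1]
    - [0, -0.026, 0.18, 0, -1]

```text
clock: 11.65
position: [0.6453, -0.2728, 0.0295]
ee_rot: [0.999, -0.047, -0.0, -0.0]
ft_force: [-3.2, 1.5, 4.3]
grip_width: 0.237
grasp_force: 40.0
```

```bash
python3 plan.py 646 -273 30 904.9
```

```text
now [ 645.3 -272.8   29.5] ang -95.4 grip 0.237 gf 40.0 ft [-3.2  1.5  4.3] t 11.7 tilt [-0. -0.]
   [0.004, 0.001, -0.003, -0.009]
  ->  [ 646.  -273.    30.   904.9]
```

>>> carry_out:
  deltas:
    - [0, 0, 0, 0, -0.3]
    - [0, 0, 0, 0, 0]
    - [0, 0, 0, 0, 0.1]
    - [0, 0, 0, 0, 0.1]
    - [0, 0, -0.15, 0, 0.1]
    - [0, 0, -0.4, 0, 0.1]
    - [0, 0, -0.7, 0, 0.1]
    - [0, 0, -1, 0, 0.1]
    - [0, 0, -1, 0, 0.1]

```text
clock: 12.78
position: [0.6469, -0.2741, 0.1852]
ee_rot: [0.999, -0.047, 0.004, 0.001]
ft_force: [-0.2, -0.1, 0.1]
grip_width: 0.547
grasp_force: 0.0
```

>>> carry_out:
  deltas:
    - [0, 0, -0.25, 0, 0.1]
    - [0, 0, -0.45, 0, 0.1]
    - [0, 0, -0.45, 0, 0.1]
    - [0, 0, -0.45, 0, 0.1]
    - [0, 0, -0.45, 0, 0.1]

```text
clock: 13.4
position: [0.645, -0.2723, 0.2455]
ee_rot: [0.999, -0.047, -0.001, -0.0]
ft_force: [-0.1, 0.8, 0.0]
grip_width: 0.551
grasp_force: 0.0
```

```bash
python3 plan.py 529 383.6 230 994 529 383.6 60 994
```

```text
now [ 645.  -272.3  245.5] ang -95.4 grip 0.551 gf 0.0 ft [-0.1  0.8  0. ] t 13.4 tilt [-0.001 -0.   ]
   [-0.236, -0.856, 0.021, -0.596]
   [0.038, -0.887, 0.021, -0.596]
   [0.309, -0.833, 0.021, -0.596]
   [0.549, -0.698, 0.021, -0.596]
   [0.737, -0.495, 0.021, -0.596]
  ->  [529.  383.6 230.  994. ]
   [0.0, 0.0, 0.567, -0.0]
   [0.0, 0.0, 0.567, -0.0]
  ->  [529.  383.6  60.  994. ]
```

>>> carry_out:
  deltas:
    - [-0.12, -0.43, 0.01, -0.3, 0.1]
    - [-0.236, -0.856, 0.021, -0.596, 0.1]
    - [-0.236, -0.856, 0.021, -0.596, 0.1]

```text
clock: 13.78
position: [0.6223, -0.1353, 0.2425]
ee_rot: [0.994, 0.114, -0.001, -0.002]
ft_force: [0.0, -0.5, 0.2]
grip_width: 0.548
grasp_force: 0.0
```

>>> carry_out:
  deltas:
    - [0.02, -0.44, 0.01, -0.3, 0.1]
    - [0.038, -0.887, 0.021, -0.596, 0.1]
    - [0.038, -0.887, 0.021, -0.596, 0.1]

```text
clock: 14.15
position: [0.5983, -0.0052, 0.2395]
ee_rot: [0.964, 0.266, -0.0, -0.001]
ft_force: [0.2, -0.9, -1.0]
grip_width: 0.548
grasp_force: 0.0
```

>>> carry_out:
  deltas:
    - [0.15, -0.42, 0.01, -0.3, 0.1]
    - [0.309, -0.833, 0.021, -0.596, 0.1]
    - [0.309, -0.833, 0.021, -0.596, 0.1]

```text
clock: 14.52
position: [0.5748, 0.1252, 0.2364]
ee_rot: [0.911, 0.412, -0.001, -0.001]
ft_force: [0.2, -0.3, -0.6]
grip_width: 0.549
grasp_force: 0.0
```

>>> carry_out:
  deltas:
    - [0.27, -0.35, 0.01, -0.3, 0.1]
    - [0.549, -0.698, 0.021, -0.596, 0.1]
    - [0.549, -0.698, 0.021, -0.596, 0.1]

```text
clock: 14.9
position: [0.5512, 0.2558, 0.233]
ee_rot: [0.836, 0.548, -0.001, -0.001]
ft_force: [0.4, -0.8, -0.1]
grip_width: 0.552
grasp_force: 0.0
```

>>> carry_out:
  deltas:
    - [0.37, -0.25, 0.01, -0.3, 0.1]
    - [0.737, -0.495, 0.021, -0.596, 0.1]
    - [0.737, -0.495, 0.021, -0.596, 0.1]
    - [0.737, -0.495, 0.021, -0.596, 0.1]
    - [0.737, -0.495, 0.4, -0.596, 0.1]
    - [0.737, -0.495, 0.75, -0.596, 0.1]
    - [0.737, -0.495, 0.75, -0.596, 0.1]
    - [0.737, -0.495, 0.75, -0.596, 0.1]
    - [0.737, -0.495, 0.75, -0.596, 0.1]

```text
clock: 16.02
position: [0.5308, 0.3834, 0.1246]
ee_rot: [0.743, 0.669, 0.002, 0.0]
ft_force: [0.4, -0.4, 0.2]
grip_width: 0.555
grasp_force: 0.0
```

```bash
python3 plan.py 529 383.6 25 994; python3 - <<'E'
from fit import *
p=camera("side")
for k in("yellow_screwdriver","yellow_driver_tray","red_screwdriver"):
    print(k,[(round(b["conf"],2),np.round(b["position"],3).tolist()) for b in boxes_of(k,p)[:2]])
t=camera("top"); im=np.hstack([ortho(q,.57,.78,-.36,-.19,.015,2)[:420,:340] for q in(t,p)])
cv2.imwrite("pics/pl1.png",im[:,:,::-1])
E
```

```text
now [530.8 383.4 124.6] ang -6.0 grip 0.555 gf 0.0 ft [ 0.4 -0.4  0.2] t 16.0 tilt [0.002 0.   ]
   [0.0, -0.012, 0.664, -0.001]
  ->  [529.  383.6  25.  994. ]
yellow_screwdriver [(0.63, [0.593, 0.38, 0.007]), (0.61, [0.605, -0.259, 0.018])]
yellow_driver_tray [(0.7, [0.594, -0.247, 0.01])]
red_screwdriver [(0.59, [0.53, 0.379, 0.017])]
```

View pics/pl1.png

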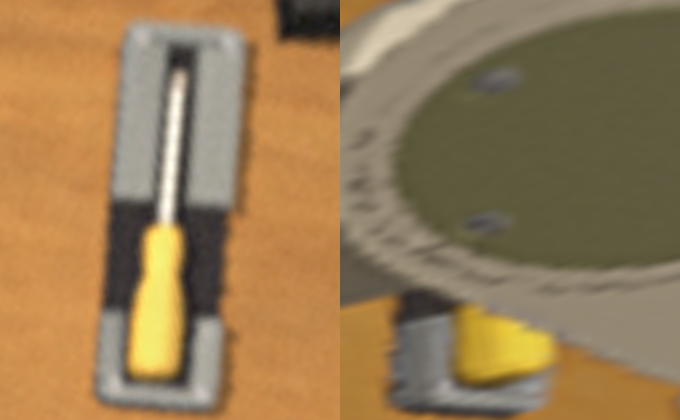

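Yellow lies in its tray: blade in the slot (178,70–225), handle in the pocket (155,225–378), about 4 mm toward the robot, which is within tolerance. Next I grasp the red one.

>>> carry_out:
  deltas:
    - [0, -0.006, 0.2, 0, 0.1]
    - [0, -0.006, 0.4, 0, 0.1]
    - [0, -0.006, 0.55, 0, 0.1]
    - [0, -0.006, 0.664, 0, 0.1]
    - [0, -0.006, 0.664, 0, 0.1]
    - [0, -0.006, 0.664, 0, 0.1]
    - [0, -0.006, 0.664, 0, -1]
    - [0, -0.006, 0.664, 0, -1]
    - [0, -0.006, 0.664, 0, -1]
    - [0, -0.006, 0.664, 0, -1]
    - [0, -0.006, 0.664, 0, -1]
    - [0, -0.006, 0.664, 0, -1]

```text
clock: 17.77
position: [0.5287, 0.3835, 0.0226]
ee_rot: [0.743, 0.669, 0.0, -0.0]
ft_force: [0.1, -0.7, 6.0]
grip_width: 0.177
grasp_force: 41.3
```

>>> carry_out:
  deltas:
    - [0, 0, -0.2, 0, -1]
    - [0, 0, -0.5, 0, -1]
    - [0, 0, -0.8, 0, -1]
    - [0, 0, -0.8, 0, -1]

```text
clock: 18.27
position: [0.5299, 0.3843, 0.1458]
ee_rot: [0.743, 0.669, 0.003, -0.0]
ft_force: [0.4, 0.8, -0.8]
grip_width: 0.175
grasp_force: 38.9
```

>>> carry_out:
  deltas:
    - [0, 0, -0.4, 0, -1]
    - [0, 0, -0.7, 0, -1]
    - [0, 0, -0.7, 0, -1]
    - [0, 0, -0.7, 0, -1]
    - [0, 0, -0.7, 0, -1]

```text
clock: 18.9
position: [0.5276, 0.3829, 0.2448]
ee_rot: [0.743, 0.669, -0.002, -0.0]
ft_force: [-0.5, 0.0, -0.6]
grip_width: 0.176
grasp_force: 39.0
```

```bash
python3 plan.py 637 -143 250 911.4
```

```text
now [527.6 382.9 244.8] ang -6.0 grip 0.176 gf 39.0 ft [-0.5  0.  -0.6] t 18.9 tilt [-0.002 -0.   ]
   [-0.853, 0.272, -0.009, 0.689]
   [-0.702, 0.556, -0.009, 0.689]
   [-0.461, 0.768, -0.009, 0.689]
   [-0.16, 0.881, -0.009, 0.689]
  ->  [ 637.  -143.   250.   911.4]
```

>>> carry_out:
  deltas:
    - [-0.43, 0.135, 0, 0.34, -1]
    - [-0.853, 0.272, -0.009, 0.689, -1]
    - [-0.853, 0.272, -0.009, 0.689, -1]
    - [-0.853, 0.272, -0.009, 0.689, -1]

```text
clock: 19.4
position: [0.5554, 0.2514, 0.2476]
ee_rot: [0.851, 0.525, -0.001, -0.0]
ft_force: [-0.3, 1.4, -0.4]
grip_width: 0.181
grasp_force: 38.9
```

>>> carry_out:
  deltas:
    - [-0.35, 0.28, 0, 0.34, -1]
    - [-0.702, 0.556, -0.009, 0.689, -1]
    - [-0.702, 0.556, -0.009, 0.689, -1]
    - [-0.702, 0.556, -0.009, 0.689, -1]

```text
clock: 19.9
position: [0.5827, 0.1217, 0.2491]
ee_rot: [0.931, 0.365, -0.0, -0.0]
ft_force: [0.2, 1.5, -0.5]
grip_width: 0.178
grasp_force: 39.0
```

>>> carry_out:
  deltas:
    - [-0.23, 0.385, 0, 0.34, -1]
    - [-0.461, 0.768, -0.009, 0.689, -1]
    - [-0.461, 0.768, -0.009, 0.689, -1]
    - [-0.461, 0.768, -0.009, 0.689, -1]

```text
clock: 20.4
position: [0.6104, -0.0092, 0.2504]
ee_rot: [0.981, 0.193, -0.0, -0.0]
ft_force: [0.4, 0.7, -0.5]
grip_width: 0.175
grasp_force: 39.0
```

>>> carry_out:
  deltas:
    - [-0.08, 0.44, 0, 0.34, -1]
    - [-0.16, 0.881, -0.009, 0.689, -1]
    - [-0.16, 0.881, -0.009, 0.689, -1]
    - [-0.16, 0.881, -0.009, 0.689, -1]
    - [-0.16, 0.881, 0.3, 0.689, -1]
    - [-0.16, 0.881, 0.6, 0.689, -1]
    - [-0.16, 0.881, 0.9, 0.689, -1]
    - [-0.16, 0.881, 0.9, 0.689, -1]
    - [-0.16, 0.881, 0.9, 0.689, -1]

```text
clock: 21.52
position: [0.6387, -0.1412, 0.1179]
ee_rot: [1.0, 0.013, 0.001, -0.0]
ft_force: [-0.2, 0.2, 0.1]
grip_width: 0.183
grasp_force: 39.1
```

>>> carry_out:
  deltas:
    - [0, 0, 0.15, 0, -1]
    - [0, 0, 0.38, 0, -1]
    - [0, 0, 0.38, 0, -1]
    - [0, 0, 0.38, 0, -1]
    - [0, 0, 0.38, 0, -1]
    - [0, 0, 0.38, 0, -1]

```text
clock: 22.28
position: [0.638, -0.1429, 0.06]
ee_rot: [1.0, 0.012, 0.001, -0.0]
ft_force: [-0.3, 0.4, -1.5]
grip_width: 0.178
grasp_force: 39.1
```

```bash
python3 plan.py 637 -143 27 911.4; python3 - <<'E'
from h import *
a=[ortho(camera(n),.54,.77,-.24,-.05,.03,2) for n in("side",)]
cv2.imwrite("pics/hov2.png",a[0][:,:,::-1])
E
```

```text
now [ 638.  -142.9   60. ] ang -88.6 grip 0.178 gf 39.1 ft [-0.3  0.4 -1.5] t 22.3 tilt [ 0.001 -0.   ]
   [-0.007, 0.001, 0.22, -0.002]
  ->  [ 637.  -143.    27.   911.4]
```

View pics/hov2.png

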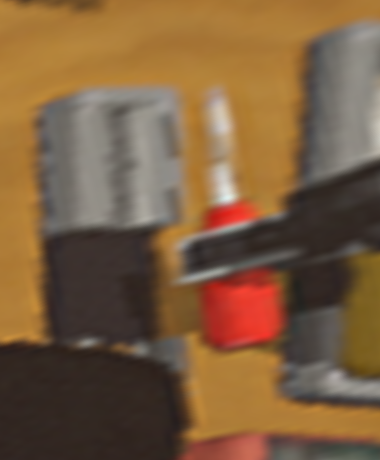

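Red is held straight over its tray, blade tip at (218,88) and handle end at (242,348). After height correction it is within 2 mm of home, so I lower it.

>>> carry_out:
  deltas:
    - [0, 0, 0.06, 0, -1]
    - [0, 0, 0.12, 0, -1]
    - [0, 0, 0.17, 0, -1]
    - [0, 0, 0.215, 0, -1]
    - [0, 0, 0.215, 0, -1]
    - [0, 0, 0.215, 0, -1]

```text
clock: 23.08
position: [0.6375, -0.143, 0.0267]
ee_rot: [1.0, 0.012, 0.0, 0.0]
ft_force: [0.0, -0.2, 0.9]
grip_width: 0.181
grasp_force: 39.4
```

>>> carry_out:
  deltas:
    - [0, 0, 0, 0, -0.4]
    - [0, 0, 0, 0, 0]
    - [0, 0, 0, 0, 0.1]
    - [0, 0, 0, 0, 0.1]
    - [0, 0, -0.15, 0, 0.1]
    - [0, 0, -0.4, 0, 0.1]
    - [0, 0, -0.7, 0, 0.1]
    - [0, 0, -1, 0, 0.1]
    - [0, 0, -1, 0, 0.1]

```text
clock: 24.2
position: [0.6393, -0.144, 0.1824]
ee_rot: [1.0, 0.011, 0.004, 0.0]
ft_force: [-0.2, 0.3, 0.2]
grip_width: 0.55
grasp_force: 0.0
```

>>> carry_out:
  deltas:
    - [0, 0, -0.25, 0, 0.1]
    - [0, 0, -0.45, 0, 0.1]
    - [0, 0, -0.45, 0, 0.1]
    - [0, 0, -0.45, 0, 0.1]

```text
clock: 24.7
position: [0.6371, -0.1427, 0.2437]
ee_rot: [1.0, 0.012, -0.0, -0.0]
ft_force: [-0.2, -0.9, -0.6]
grip_width: 0.543
grasp_force: 0.0
```

```bash
python3 plan.py 589 369 230 987.5 589 369 60 987.5
```

```text
now [ 637.1 -142.7  243.7] ang -88.7 grip 0.543 gf 0.0 ft [-0.2 -0.9 -0.6] t 24.7 tilt [-0. -0.]
   [-0.06, -0.854, 0.023, -0.635]
   [0.222, -0.827, 0.023, -0.635]
   [0.48, -0.71, 0.023, -0.635]
   [0.685, -0.514, 0.023, -0.635]
  ->  [589.  369.  230.  987.5]
   [0.0, 0.0, 0.567, -0.0]
   [0.0, 0.0, 0.567, -0.0]
  ->  [589.  369.   60.  987.5]
```

>>> carry_out:
  deltas:
    - [-0.03, -0.43, 0.01, -0.32, 0.1]
    - [-0.06, -0.854, 0.023, -0.635, 0.1]
    - [-0.06, -0.854, 0.023, -0.635, 0.1]

```text
clock: 25.08
position: [0.6248, -0.0081, 0.2391]
ee_rot: [0.983, 0.182, -0.001, -0.002]
ft_force: [-1.5, -0.7, 0.3]
grip_width: 0.549
grasp_force: 0.0
```

>>> carry_out:
  deltas:
    - [0.11, -0.41, 0.01, -0.32, 0.1]
    - [0.222, -0.827, 0.023, -0.635, 0.1]
    - [0.222, -0.827, 0.023, -0.635, 0.1]

```text
clock: 25.45
position: [0.612, 0.1189, 0.2357]
ee_rot: [0.94, 0.342, -0.001, -0.001]
ft_force: [0.4, -0.5, 0.5]
grip_width: 0.55
grasp_force: 0.0
```

>>> carry_out:
  deltas:
    - [0.24, -0.355, 0.01, -0.32, 0.1]
    - [0.48, -0.71, 0.023, -0.635, 0.1]
    - [0.48, -0.71, 0.023, -0.635, 0.1]

```text
clock: 25.82
position: [0.5996, 0.246, 0.2322]
ee_rot: [0.871, 0.492, -0.001, -0.001]
ft_force: [-0.2, -0.3, -0.1]
grip_width: 0.553
grasp_force: 0.0
```

>>> carry_out:
  deltas:
    - [0.34, -0.26, 0.01, -0.32, 0.1]
    - [0.685, -0.514, 0.023, -0.635, 0.1]
    - [0.685, -0.514, 0.023, -0.635, 0.1]
    - [0.685, -0.514, 0.023, -0.635, 0.1]
    - [0.685, -0.514, 0.4, -0.635, 0.1]
    - [0.685, -0.514, 0.75, -0.635, 0.1]
    - [0.685, -0.514, 0.75, -0.635, 0.1]
    - [0.685, -0.514, 0.75, -0.635, 0.1]
    - [0.685, -0.514, 0.75, -0.635, 0.1]

```text
clock: 26.95
position: [0.5909, 0.3688, 0.1246]
ee_rot: [0.78, 0.626, 0.002, 0.0]
ft_force: [-0.9, 0.2, -0.5]
grip_width: 0.55
grasp_force: 0.0
```

```bash
python3 plan.py 589 369 25 987.5; python3 - <<'E'
from fit import *
t=camera("top"); a=ortho(t,.55,.76,-.36,-.08,.015,1.5)[:315,:420]
cv2.imwrite("pics/pl2.png",a[:,:,::-1])
E
```

```text
now [590.9 368.8 124.6] ang -12.5 grip 0.55 gf 0.0 ft [-0.9  0.2 -0.5] t 26.9 tilt [0.002 0.   ]
   [-0.002, -0.013, 0.664, -0.0]
  ->  [589.  369.   25.  987.5]
```

View pics/pl2.png

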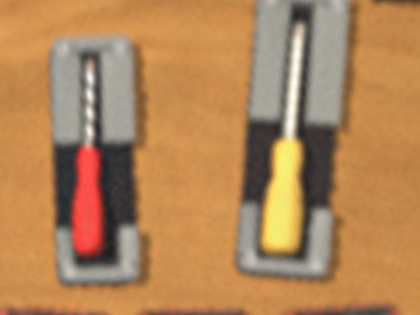

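Both screwdrivers lie in their trays (red 58–255 rows, centred; yellow as before). Now the side cutters.

>>> carry_out:
  deltas:
    - [0, -0.003, 0.2, 0, 0.1]
    - [0, -0.003, 0.4, 0, 0.1]
    - [0, -0.003, 0.55, 0, 0.1]
    - [0, -0.003, 0.655, 0, 0.1]
    - [0, -0.003, 0.655, 0, 0.1]
    - [0, -0.003, 0.655, 0, 0.1]
    - [0, -0.003, 0.655, 0, -1]
    - [0, -0.003, 0.655, 0, -1]
    - [0, -0.003, 0.655, 0, -1]
    - [0, -0.003, 0.655, 0, -1]
    - [0, -0.003, 0.655, 0, -1]
    - [0, -0.003, 0.655, 0, -1]

```text
clock: 28.5
position: [0.5896, 0.3693, 0.0246]
ee_rot: [0.78, 0.626, 0.001, -0.0]
ft_force: [-0.9, 0.0, 5.9]
grip_width: 0.365
grasp_force: 39.6
```

>>> carry_out:
  deltas:
    - [0, 0, -0.2, 0, -1]
    - [0, 0, -0.5, 0, -1]
    - [0, 0, -0.8, 0, -1]
    - [0, 0, -0.8, 0, -1]

```text
clock: 29.0
position: [0.5909, 0.3698, 0.1481]
ee_rot: [0.78, 0.626, 0.004, 0.0]
ft_force: [-0.2, -0.7, -0.9]
grip_width: 0.364
grasp_force: 40.2
```

>>> carry_out:
  deltas:
    - [0, 0, -0.4, 0, -1]
    - [0, 0, -0.7, 0, -1]
    - [0, 0, -0.7, 0, -1]
    - [0, 0, -0.7, 0, -1]
    - [0, 0, -0.7, 0, -1]

```text
clock: 29.62
position: [0.5882, 0.3686, 0.2462]
ee_rot: [0.78, 0.626, -0.001, -0.0]
ft_force: [1.0, 0.8, -1.3]
grip_width: 0.368
grasp_force: 40.2
```

```bash
python3 plan.py 649 101.5 250 905; python3 - <<'E'
from h import *
p=camera("side"); c=proj(p,np.array([.59,.37,.23])).astype(int); print(c)
cv2.imwrite("pics/held3.png",cv2.resize(p["img"][c[1]-50:c[1]+60,c[0]-60:c[0]+60],None,fx=4,fy=4,interpolation=2)[:,:,::-1])
E
```

```text
now [588.2 368.6 246.2] ang -12.4 grip 0.368 gf 40.2 ft [ 1.   0.8 -1.3] t 29.6 tilt [-0.001 -0.   ]
   [-0.55, 0.26, -0.009, 0.917]
   [-0.368, 0.485, -0.009, 0.917]
   [-0.103, 0.6, -0.009, 0.917]
  ->  [649.  101.5 250.  905. ]
[242 228]
```

View pics/held3.png

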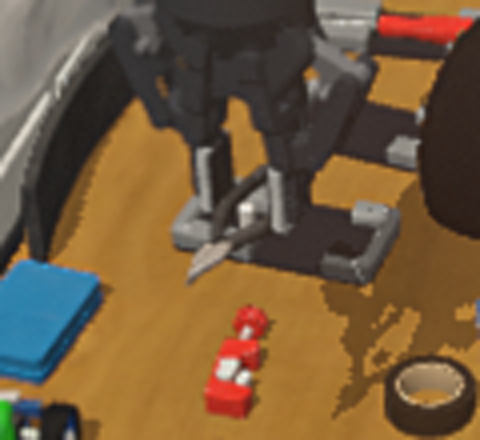

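```bash
cat > pk.py <<'E'
from h import *
def pick(p,uv,z):
    r=rays(p,np.array(uv,float))@np.array(p["R"]); C=-np.array(p["R"]).T@p["t"]; return C+r*((z-C[2])/r[...,2:])
E
python3 - <<'E'
from pk import *
p=camera("side")
uv=np.array([(190,277),(215,258),(248,212),(262,176),(262,240)])/4+[242-60,228-50]
print(pick(p,uv,.230).round(4))
P,_=cloud(p,p["depth"]>0); v,u=np.nonzero(p["depth"]>0)
for a,b in uv: 
    s=(abs(u-a)<1.5)&(abs(v-b)<1.5); print(P[s].round(3)[:4].tolist())
a=ortho(p,.53,.66,.29,.47,.230,4.4); cv2.imwrite("pics/ort3.png",a[:590,:790,::-1])
E
```

```text
[[0.597  0.4327 0.23  ]
 [0.5899 0.4164 0.23  ]
 [0.5853 0.3782 0.23  ]
 [0.5872 0.3482 0.23  ]
 [0.5723 0.3982 0.23  ]]
[[0.598, 0.431, 0.231], [0.598, 0.428, 0.229], [0.599, 0.429, 0.228], [0.598, 0.428, 0.227]]
[[0.592, 0.415, 0.229], [0.589, 0.418, 0.232], [0.588, 0.415, 0.231], [0.591, 0.417, 0.229]]
[[0.586, 0.381, 0.234], [0.586, 0.377, 0.231], [0.584, 0.377, 0.232], [0.587, 0.379, 0.23]]
[[0.59, 0.343, 0.228], [0.573, 0.386, 0.261], [0.588, 0.348, 0.23], [0.573, 0.386, 0.259]]
[[0.674, 0.106, 0.001], [0.672, 0.106, 0.001], [0.672, 0.113, 0.003], [0.669, 0.113, 0.004]]
```

View pics/ort3.png

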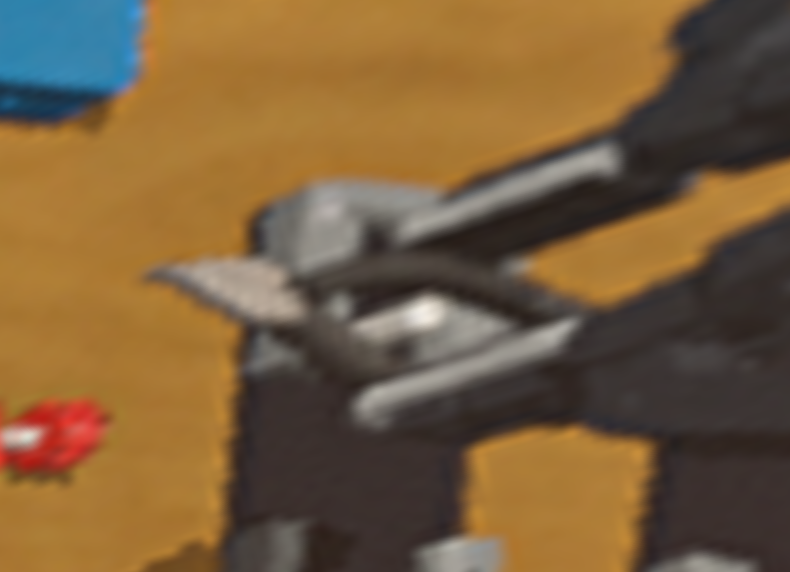

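The cutters are still in line (jaw tip at (150,273) and jaw base at (300,300) give about 79°). They are held about 18 mm behind their middle, so I shift the place point to match.

```bash
python3 plan.py 643 102 250 905 643 102 70 905
```

```text
now [588.4 368.7 246.7] ang -12.4 grip 0.367 gf 40.2 ft [ 0.1  0.1 -0.5] t 29.7 tilt [-0.001 -0.   ]
   [-0.553, 0.246, -0.007, 0.917]
   [-0.376, 0.474, -0.007, 0.917]
   [-0.115, 0.594, -0.007, 0.917]
  ->  [643. 102. 250. 905.]
   [0.0, 0.0, 0.6, -0.0]
   [0.0, 0.0, 0.6, -0.0]
  ->  [643. 102.  70. 905.]
```

>>> carry_out:
  deltas:
    - [-0.27, 0.125, 0, 0.3, -1]
    - [-0.553, 0.246, -0.007, 0.6, -1]
    - [-0.553, 0.246, -0.007, 0.917, -1]
    - [-0.553, 0.246, -0.007, 0.917, -1]

```text
clock: 30.22
position: [0.6069, 0.2798, 0.2488]
ee_rot: [0.906, 0.423, -0.0, -0.0]
ft_force: [-0.7, 0.8, -0.5]
grip_width: 0.368
grasp_force: 40.2
```

>>> carry_out:
  deltas:
    - [-0.19, 0.24, 0, 0.3, -1]
    - [-0.376, 0.474, -0.007, 0.6, -1]
    - [-0.376, 0.474, -0.007, 0.917, -1]
    - [-0.376, 0.474, -0.007, 0.917, -1]

```text
clock: 30.72
position: [0.625, 0.192, 0.2498]
ee_rot: [0.98, 0.198, -0.0, -0.0]
ft_force: [-0.5, 1.6, -0.2]
grip_width: 0.365
grasp_force: 40.2
```

>>> carry_out:
  deltas:
    - [-0.06, 0.3, 0, 0.3, -1]
    - [-0.115, 0.594, -0.007, 0.6, -1]
    - [-0.115, 0.594, -0.007, 0.917, -1]
    - [-0.115, 0.594, -0.007, 0.917, -1]
    - [-0.115, 0.594, 0.3, 0.917, -1]
    - [-0.115, 0.594, 0.6, 0.917, -1]
    - [-0.115, 0.594, 0.9, 0.917, -1]
    - [-0.115, 0.594, 0.9, 0.917, -1]
    - [-0.115, 0.594, 0.9, 0.917, -1]

```text
clock: 31.85
position: [0.6443, 0.103, 0.1171]
ee_rot: [0.999, -0.041, 0.001, -0.0]
ft_force: [-0.2, -1.0, 0.5]
grip_width: 0.371
grasp_force: 40.2
```

>>> carry_out:
  deltas:
    - [0, 0, 0.15, 0, -1]
    - [0, 0, 0.38, 0, -1]
    - [0, 0, 0.38, 0, -1]
    - [0, 0, 0.38, 0, -1]
    - [0, 0, 0.38, 0, -1]
    - [0, 0, 0.38, 0, -1]

```text
clock: 32.6
position: [0.644, 0.1022, 0.0593]
ee_rot: [0.999, -0.043, 0.001, -0.0]
ft_force: [-0.6, -0.5, -0.3]
grip_width: 0.367
grasp_force: 40.2
```

```bash
python3 plan.py 643 102 29 905; python3 - <<'E'
from h import *
a=ortho(camera("side"),.57,.76,.02,.19,.042,2.5)
cv2.imwrite("pics/hov3.png",a[:,:,::-1])
E
```

```text
now [644.  102.2  59.3] ang -95.0 grip 0.367 gf 40.2 ft [-0.6 -0.5 -0.3] t 32.6 tilt [ 0.001 -0.   ]
   [-0.007, 0.002, 0.202, 0.001]
  ->  [643. 102.  29. 905.]
```

View pics/hov3.png

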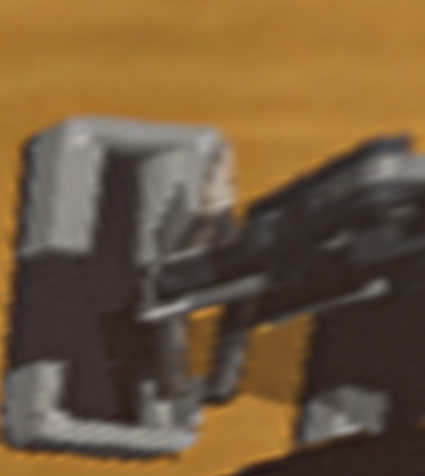

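```bash
python3 - <<'E'
from h import *
for n in("side","top"):
    p=camera(n); P,C=cloud(p,p["depth"]>0)
    s=(P[:,2]>.03)&(P[:,2]<.052)&(P[:,1]>.06)&(P[:,1]<.15)&(P[:,0]>.585)&(P[:,0]<.75)
    Q=P[s]; c=C[s]; o=Q[:,0].argsort(); print(n,len(Q))
    print("far",[(*q.round(3).tolist(),*k) for q,k in zip(Q[o][-10:],c[o][-10:].tolist())]); print("near",Q[o][:10].round(3).tolist())
E
```

```text
side 207
far [(0.691, 0.104, 0.043, 174, 158, 144), (0.692, 0.107, 0.042, 132, 122, 113), (0.693, 0.106, 0.044, 161, 148, 134), (0.695, 0.1, 0.043, 174, 150, 125), (0.697, 0.107, 0.047, 153, 136, 123), (0.698, 0.099, 0.039, 141, 129, 116), (0.699, 0.094, 0.038, 171, 150, 129), (0.7, 0.101, 0.04, 130, 120, 113), (0.701, 0.104, 0.045, 145, 125, 109), (0.703, 0.099, 0.038, 150, 144, 139)]
near [[0.6, 0.098, 0.04], [0.601, 0.093, 0.034], [0.602, 0.099, 0.035], [0.602, 0.118, 0.036], [0.602, 0.097, 0.037], [0.603, 0.096, 0.042], [0.603, 0.096, 0.039], [0.603, 0.113, 0.039], [0.603, 0.113, 0.036], [0.604, 0.102, 0.037]]
top 7
far [(0.632, 0.087, 0.044, 99, 95, 86), (0.632, 0.084, 0.044, 81, 81, 78), (0.633, 0.085, 0.05, 94, 91, 80), (0.635, 0.077, 0.051, 35, 37, 38), (0.636, 0.08, 0.046, 33, 36, 34), (0.638, 0.08, 0.046, 39, 39, 37), (0.643, 0.076, 0.047, 45, 45, 45)]
near [[0.632, 0.087, 0.044], [0.632, 0.084, 0.044], [0.633, 0.085, 0.05], [0.635, 0.077, 0.051], [0.636, 0.08, 0.046], [0.638, 0.08, 0.046], [0.643, 0.076, 0.047]]
```

Extents 0.601–0.703 put the held cutters' middle at 0.652, about 7 mm short of home (0.660), so I shift +7 mm and lower.

>>> carry_out:
  deltas:
    - [0.045, 0, 0, 0, -1]
    - [0.045, 0, 0.06, 0, -1]
    - [0.045, 0, 0.12, 0, -1]
    - [0.045, 0, 0.16, 0, -1]
    - [0.045, 0, 0.2, 0, -1]
    - [0.045, 0, 0.2, 0, -1]
    - [0.045, 0, 0.2, 0, -1]

```text
clock: 33.62
position: [0.6501, 0.1015, 0.0287]
ee_rot: [0.999, -0.043, -0.0, -0.0]
ft_force: [-3.9, 0.5, 5.5]
grip_width: 0.364
grasp_force: 40.7
```

>>> carry_out:
  deltas:
    - [0, 0, 0, 0, 0]
    - [0, 0, 0, 0, 0.2]
    - [0, 0, 0, 0, 0.2]
    - [0, 0, 0, 0, 0.2]
    - [0, 0, -0.15, 0, 0.2]
    - [0, 0, -0.4, 0, 0.2]
    - [0, 0, -0.7, 0, 0.2]
    - [0, 0, -1, 0, 0.2]
    - [0, 0, -1, 0, 0.2]

```text
clock: 34.75
position: [0.6524, 0.1012, 0.184]
ee_rot: [0.999, -0.044, 0.004, -0.001]
ft_force: [0.6, -0.4, -0.4]
grip_width: 0.598
grasp_force: 0.0
```

>>> carry_out:
  deltas:
    - [0, 0, -0.25, 0, 0.1]
    - [0, 0, -0.45, 0, 0.1]
    - [0, 0, -0.45, 0, 0.1]
    - [0, 0, -0.45, 0, 0.1]
    - [0, 0, -0.45, 0, 0.1]

```text
clock: 35.38
position: [0.6497, 0.1016, 0.2447]
ee_rot: [0.999, -0.043, -0.001, 0.0]
ft_force: [-0.1, 0.3, 0.1]
grip_width: 0.548
grasp_force: 0.0
```

```bash
python3 plan.py 653 228.3 230 1006.5
```

```text
now [649.7 101.6 244.7] ang -95.0 grip 0.548 gf 0.0 ft [-0.1  0.3  0.1] t 35.4 tilt [-0.001  0.   ]
   [-0.013, -0.211, 0.025, -0.846]
   [0.079, -0.196, 0.025, -0.846]
   [0.155, -0.143, 0.025, -0.846]
   [0.202, -0.063, 0.025, -0.846]
  ->  [ 653.   228.3  230.  1006.5]
```

>>> carry_out:
  deltas:
    - [-0.006, -0.1, 0.01, -0.4, 0.1]
    - [-0.013, -0.211, 0.025, -0.846, 0.1]
    - [-0.013, -0.211, 0.025, -0.846, 0.1]
    - [-0.013, -0.211, 0.025, -0.846, 0.1]

```text
clock: 35.88
position: [0.6507, 0.1332, 0.2413]
ee_rot: [0.984, 0.177, -0.001, 0.0]
ft_force: [-0.9, -0.3, 0.7]
grip_width: 0.551
grasp_force: 0.0
```

>>> carry_out:
  deltas:
    - [0.04, -0.1, 0.01, -0.4, 0.1]
    - [0.079, -0.196, 0.025, -0.846, 0.1]
    - [0.079, -0.196, 0.025, -0.846, 0.1]
    - [0.079, -0.196, 0.025, -0.846, 0.1]

```text
clock: 36.38
position: [0.6518, 0.1645, 0.2379]
ee_rot: [0.922, 0.388, -0.0, 0.0]
ft_force: [-0.8, 0.8, 1.1]
grip_width: 0.552
grasp_force: 0.0
```

>>> carry_out:
  deltas:
    - [0.08, -0.07, 0.01, -0.4, 0.1]
    - [0.155, -0.143, 0.025, -0.846, 0.1]
    - [0.155, -0.143, 0.025, -0.846, 0.1]
    - [0.155, -0.143, 0.025, -0.846, 0.1]

```text
clock: 36.88
position: [0.6528, 0.196, 0.2343]
ee_rot: [0.814, 0.58, -0.0, 0.0]
ft_force: [-1.3, -0.3, -0.2]
grip_width: 0.554
grasp_force: 0.0
```

>>> carry_out:
  deltas:
    - [0.1, -0.03, 0.01, -0.4, 0.1]
    - [0.202, -0.063, 0.025, -0.846, 0.1]
    - [0.202, -0.063, 0.025, -0.846, 0.1]
    - [0.202, -0.063, 0.025, -0.846, 0.1]
    - [0.202, -0.063, 0.3, -0.846, 0.1]
    - [0.202, -0.063, 0.6, -0.846, 0.1]
    - [0.202, -0.063, 0.75, -0.846, 0.1]
    - [0.202, -0.063, 0.75, -0.846, 0.1]
    - [0.202, -0.063, 0.75, -0.846, 0.1]
    - [0.202, -0.063, 0.75, -0.846, 0.1]

```text
clock: 38.12
position: [0.6544, 0.2283, 0.1237]
ee_rot: [0.666, 0.746, 0.001, 0.0]
ft_force: [0.1, -0.3, -0.7]
grip_width: 0.548
grasp_force: 0.0
```

```bash
python3 plan.py 653 228.3 27 1006.5; python3 - <<'E'
from fit import *
P=[camera("top"),camera("side")]; a=np.hstack([ortho(q,.57,.75,.03,.16,.012,3)[:540,:390] for q in P])
cv2.imwrite("pics/pl3.png",a[:,:,::-1])
E
```

```text
now [654.4 228.3 123.7] ang 6.5 grip 0.548 gf 0.0 ft [ 0.1 -0.3 -0.7] t 38.1 tilt [0.001 0.   ]
   [0.001, -0.009, 0.645, -0.001]
  ->  [ 653.   228.3   27.  1006.5]
```

View pics/pl3.png

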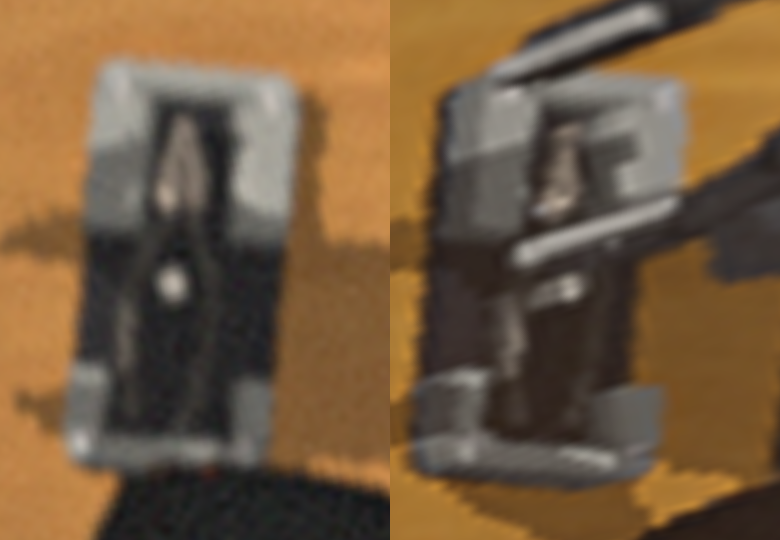

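The cutters lie in their tray, centred and in line (tip at (183,112), grips to row ~430). Now I grasp the tube cutter.

>>> carry_out:
  deltas:
    - [0, -0.003, 0.2, 0, 0.1]
    - [0, -0.003, 0.4, 0, 0.1]
    - [0, -0.003, 0.55, 0, 0.1]
    - [0, -0.003, 0.645, 0, 0.1]
    - [0, -0.003, 0.645, 0, 0.1]
    - [0, -0.003, 0.645, 0, 0.1]
    - [0, -0.003, 0.645, 0, -1]
    - [0, -0.003, 0.645, 0, -1]
    - [0, -0.003, 0.645, 0, -1]
    - [0, -0.003, 0.645, 0, -1]
    - [0, -0.003, 0.645, 0, -1]
    - [0, -0.003, 0.645, 0, -1]
  force: 50

```text
clock: 39.72
position: [0.654, 0.2284, 0.0264]
ee_rot: [0.666, 0.746, 0.001, 0.0]
ft_force: [-0.1, 0.4, 6.5]
grip_width: 0.244
grasp_force: 49.1
```

>>> carry_out:
  deltas:
    - [0, 0, -0.2, 0, -1]
    - [0, 0, -0.5, 0, -1]
    - [0, 0, -0.8, 0, -1]
    - [0, 0, -0.8, 0, -1]

```text
clock: 40.22
position: [0.655, 0.2287, 0.1495]
ee_rot: [0.666, 0.746, 0.003, 0.001]
ft_force: [-0.1, -0.4, -1.8]
grip_width: 0.243
grasp_force: 49.4
```

>>> carry_out:
  deltas:
    - [0, 0, -0.4, 0, -1]
    - [0, 0, -0.7, 0, -1]
    - [0, 0, -0.7, 0, -1]
    - [0, 0, -0.7, 0, -1]
    - [0, 0, -0.7, 0, -1]

```text
clock: 40.85
position: [0.6523, 0.2281, 0.248]
ee_rot: [0.666, 0.746, -0.002, -0.001]
ft_force: [-0.4, -0.7, -1.6]
grip_width: 0.248
grasp_force: 49.4
```

```bash
python3 plan.py 634 -23.4 250 900.3
```

```text
now [652.3 228.1 248. ] ang 6.5 grip 0.248 gf 49.4 ft [-0.4 -0.7 -1.6] t 40.9 tilt [-0.002 -0.001]
   [-0.413, -0.078, -0.003, 0.885]
   [-0.404, 0.115, -0.003, 0.885]
   [-0.31, 0.284, -0.003, 0.885]
   [-0.151, 0.392, -0.003, 0.885]
  ->  [634.  -23.4 250.  900.3]
```

>>> carry_out:
  deltas:
    - [-0.2, -0.04, 0, 0.3, -1]
    - [-0.413, -0.078, -0.003, 0.6, -1]
    - [-0.413, -0.078, -0.003, 0.885, -1]
    - [-0.413, -0.078, -0.003, 0.885, -1]

```text
clock: 41.35
position: [0.6481, 0.1653, 0.2496]
ee_rot: [0.819, 0.574, -0.001, -0.0]
ft_force: [-0.4, 0.3, -2.1]
grip_width: 0.241
grasp_force: 49.5
```

>>> carry_out:
  deltas:
    - [-0.2, 0.06, 0, 0.3, -1]
    - [-0.404, 0.115, -0.003, 0.6, -1]
    - [-0.404, 0.115, -0.003, 0.885, -1]
    - [-0.404, 0.115, -0.003, 0.885, -1]

```text
clock: 41.85
position: [0.6438, 0.1032, 0.2504]
ee_rot: [0.928, 0.372, -0.001, -0.0]
ft_force: [0.4, 0.5, -1.2]
grip_width: 0.244
grasp_force: 49.5
```

>>> carry_out:
  deltas:
    - [-0.15, 0.14, 0, 0.3, -1]
    - [-0.31, 0.284, -0.003, 0.6, -1]
    - [-0.31, 0.284, -0.003, 0.885, -1]
    - [-0.31, 0.284, -0.003, 0.885, -1]

```text
clock: 42.35
position: [0.6395, 0.0406, 0.2511]
ee_rot: [0.989, 0.15, -0.0, -0.0]
ft_force: [0.0, 0.4, -1.5]
grip_width: 0.242
grasp_force: 49.5
```

>>> carry_out:
  deltas:
    - [-0.08, 0.2, 0, 0.3, -1]
    - [-0.151, 0.392, -0.003, 0.6, -1]
    - [-0.151, 0.392, -0.003, 0.885, -1]
    - [-0.151, 0.392, -0.003, 0.885, -1]
    - [-0.151, 0.392, 0.3, 0.885, -1]
    - [-0.151, 0.392, 0.6, 0.885, -1]
    - [-0.151, 0.392, 0.9, 0.885, -1]
    - [-0.151, 0.392, 0.9, 0.885, -1]
    - [-0.151, 0.392, 0.9, 0.885, -1]

```text
clock: 43.48
position: [0.636, -0.0228, 0.1184]
ee_rot: [0.997, -0.082, 0.001, -0.0]
ft_force: [0.4, -0.1, -1.1]
grip_width: 0.245
grasp_force: 49.4
```

>>> carry_out:
  deltas:
    - [0, 0, 0.15, 0, -1]
    - [0, 0, 0.36, 0, -1]
    - [0, 0, 0.36, 0, -1]
    - [0, 0, 0.36, 0, -1]
    - [0, 0, 0.36, 0, -1]
    - [0, 0, 0.36, 0, -1]

```text
clock: 44.22
position: [0.6355, -0.0232, 0.0637]
ee_rot: [0.996, -0.084, 0.001, -0.0]
ft_force: [-0.3, 0.1, -0.7]
grip_width: 0.245
grasp_force: 49.4
```

```bash
python3 plan.py 634 -23.4 31 900.3; python3 - <<'E'
from h import *
p=camera("side"); P,C=cloud(p,p["depth"]>0); C=C.astype(int)
s=(P[:,2]>.025)&(P[:,2]<.065)&(P[:,1]>-.07)&(P[:,1]<.03)&(P[:,0]>.57)&(P[:,0]<.72)&(C[:,0]>C[:,1]*1.6)
Q=P[s]; o=Q[:,0].argsort(); print(len(Q)); print("far",Q[o][-8:].round(3).tolist()); print("near",Q[o][:8].round(3).tolist())
a=ortho(p,.55,.73,-.1,.06,.055,3); cv2.imwrite("pics/hov4.png",a[:,:,::-1])
E
```

```text
now [635.5 -23.2  63.7] ang -99.6 grip 0.245 gf 49.4 ft [-0.3  0.1 -0.7] t 44.2 tilt [ 0.001 -0.   ]
   [-0.01, 0.003, 0.218, 0.002]
  ->  [634.  -23.4  31.  900.3]
106
far [[0.678, -0.015, 0.043], [0.678, -0.016, 0.052], [0.678, -0.027, 0.051], [0.678, -0.015, 0.04], [0.679, -0.022, 0.051], [0.679, -0.013, 0.054], [0.681, -0.017, 0.048], [0.682, -0.02, 0.042]]
near [[0.596, -0.014, 0.052], [0.596, -0.014, 0.049], [0.596, -0.026, 0.044], [0.596, -0.016, 0.057], [0.596, -0.015, 0.042], [0.597, -0.016, 0.044], [0.597, -0.007, 0.053], [0.597, -0.02, 0.051]]
```

View pics/hov4.png

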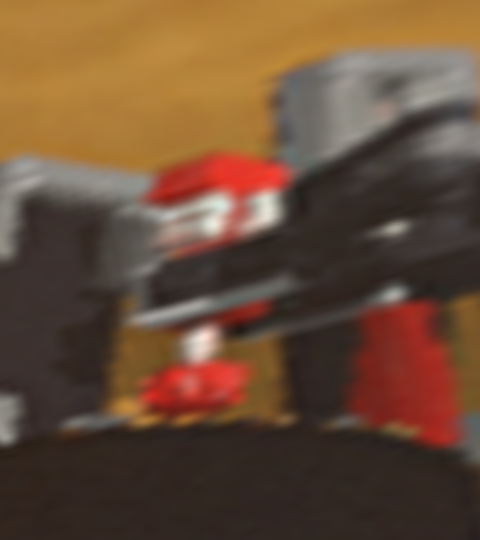

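The tube cutter is held level with the knob toward the robot ((195,385)). Its extents 0.595–0.681 are centred within 1 mm of home, so I lower and release.

>>> carry_out:
  deltas:
    - [0, 0, 0.06, 0, -1]
    - [0, 0, 0.12, 0, -1]
    - [0, 0, 0.18, 0, -1]
    - [0, 0, 0.22, 0, -1]
    - [0, 0, 0.22, 0, -1]
    - [0, 0, 0.22, 0, -1]

```text
clock: 45.02
position: [0.6345, -0.0233, 0.0303]
ee_rot: [0.996, -0.084, -0.001, -0.0]
ft_force: [-8.1, 0.8, 12.0]
grip_width: 0.245
grasp_force: 50.9
```

>>> carry_out:
  deltas:
    - [0, 0, 0, 0, -0.3]
    - [0, 0, 0, 0, 0.1]
    - [0, 0, 0, 0, 0.1]
    - [0, 0, 0, 0, 0.1]
    - [0, 0, -0.15, 0, 0.1]
    - [0, 0, -0.4, 0, 0.1]
    - [0, 0, -0.7, 0, 0.1]
    - [0, 0, -1, 0, 0.1]
    - [0, 0, -1, 0, 0.1]

```text
clock: 46.15
position: [0.6369, -0.024, 0.1851]
ee_rot: [0.996, -0.084, 0.004, -0.001]
ft_force: [0.7, -0.6, -0.4]
grip_width: 0.551
grasp_force: 0.0
```

>>> carry_out:
  deltas:
    - [0, 0, -0.3, 0, 0.1]
    - [0, 0, -0.6, 0, 0.1]
    - [0, 0, -0.6, 0, 0.1]
    - [0, -0.4, -0.6, 0, 0.1]
    - [0, -0.8, -0.6, 0, 0.1]
    - [0, -1, -0.6, 0, 0.1]
    - [0, -1, -0.6, 0, 0.1]

```text
clock: 47.02
position: [0.6596, 0.1282, 0.2681]
ee_rot: [0.997, -0.082, -0.001, 0.0]
ft_force: [-0.2, -1.4, -0.5]
grip_width: 0.554
grasp_force: 0.0
```

>>> carry_out:
  deltas:
    - [0, -0.4, 0, 0, 0.1]
    - [0, -0.8, 0, 0, 0.1]
    - [0, -1, 0, 0, 0.1]
    - [0, -1, 0, 0, 0.1]
    - [0, -1, 0, 0, 0.1]
    - [0, -1, 0, 0, 0.1]

```text
clock: 47.78
position: [0.6856, 0.2702, 0.27]
ee_rot: [0.996, -0.086, 0.0, 0.0]
ft_force: [-0.6, -0.7, 0.2]
grip_width: 0.548
grasp_force: 0.0
```

```bash
python3 plan.py; python3 - <<'E'
from h import *
t=camera("top"); a=ortho(t,.54,.77,-.36,.16,.012,1.5)[:345,:780]
b=cv2.resize(camera("side")["img"][110:280,200:360],None,fx=1.48,fy=1.48)
cv2.imwrite("pics/fin.png",np.vstack([a,np.pad(b,((0,0),(0,a.shape[1]-b.shape[1]),(0,0)))])[:600,:,::-1])
for k in("remote","tape_roll"): print(k,[np.round(x["position"],3).tolist() for x in boxes_of(k,t)[:1]])
E
```

```text
now [685.6 270.2 270. ] ang -99.8 grip 0.548 gf 0.0 ft [-0.6 -0.7  0.2] t 47.8 tilt [0. 0.]
remote [[0.444, 0.548, 0.013]]
tape_roll [[0.535, 0.226, 0.019]]
```

View pics/fin.png

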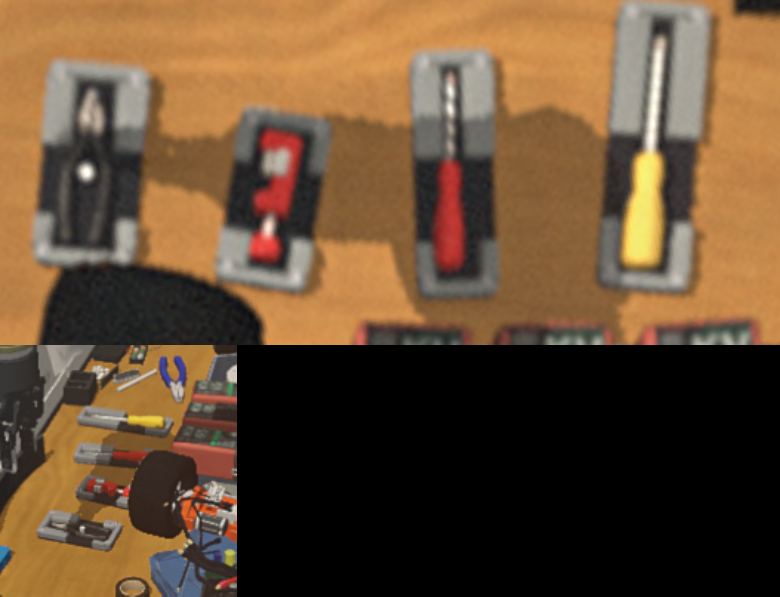

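All four sit in their trays. I'll do a quick depth check for flatness before handing in.

```bash
python3 - <<'E'
from h import *
t=camera("top"); P,C=cloud(t,t["depth"]>0); C=C.astype(int); hsv=cv2.cvtColor(C[None].astype(np.uint8),cv2.COLOR_RGB2HSV)[0].astype(int)
def rep(n,s):
    Q=P[s]; a,b=np.polyfit(Q[:,0],Q[:,2],1); print(n,len(Q),"x",np.percentile(Q[:,0],[2,98]).round(3),"ymean",Q[:,1].mean().round(3),"z near/far",(a*Q[:,0].min()+b).round(4),(a*Q[:,0].max()+b).round(4))
def reg(x0,x1,y0,y1): return (P[:,0]>x0)&(P[:,0]<x1)&(P[:,1]>y0)&(P[:,1]<y1)
red=((hsv[:,0]<8)|(hsv[:,0]>172))&(hsv[:,1]>140)
rep("tube",reg(.57,.71,-.05,.01)&red); rep("red",reg(.56,.75,-.17,-.12)&red)
rep("yellow",reg(.57,.75,-.3,-.25)&(hsv[:,0]>18)&(hsv[:,0]<36)&(hsv[:,1]>140))
rep("cutters grips",reg(.612,.66,.085,.12)); rep("cutter jaws",reg(.665,.705,.092,.102)&(hsv[:,2]>90))
rep("bench",reg(.5,.56,.3,.36)); rep("floor red",reg(.63,.65,-.165,-.157))
E
```

```text
tube 167 x [0.599 0.68 ] ymean -0.024 z near/far 0.0169 0.0177
red 161 x [0.592 0.66 ] ymean -0.139 z near/far 0.0199 0.0148
yellow 160 x [0.591 0.663] ymean -0.269 z near/far 0.0261 0.0151
cutters grips 208 x [0.613 0.659] ymean 0.102 z near/far 0.0066 0.0078
cutter jaws 27 x [0.682 0.703] ymean 0.097 z near/far 0.0095 0.0108Traceback (most recent call last):
  File "<stdin>", line 10, in <module>
  File "<stdin>", line 4, in rep
    raise TypeError("expected non-empty vector for x")
TypeError: expected non-empty vector for x
```

Heights and slopes fit tools lying flat on the pocket floors, the gripper is open and clear of everything, so I hand in.

```bash
python3 -c "
from workcell import ticket; print(ticket.hand_in())"
```

```text
the job is handed in; nothing more can be done
None
```

All four tools are in their own trays, the right way round and flat on the pocket floors by picture and depth check; the job was handed in at about 48 s, and no verdict came back.

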